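Clamp a sample vial with a ratchet lever

TASK

Stand the vial with the black cap upright on the bed of the ratchet clamp, between the moving jaw and the V jaw, and let go of it. Then swing the clamp's lever back and forth to advance the jaw notch by notch until the vial is pressed firmly into the V: stop when driving the lever takes about 10 N at its grip, because well beyond that the glass cracks. Leave the lever back at its left rest pin, ease it up to its pins rather than ramming them, and do not disturb the other glassware.

Things in the scene. Friction and masses are not known exactly. Their poses are not given: they have to be found in the camera images.
- vial_center (a point): centre (half-way up) of the sample vial to be clamped: upright cylinder 24 mm in diameter (collider 23.6 mm), 58 mm tall, 60 g, brownish contents and a BLACK cap; stands loose on the worktop at the right, near two like vials with white caps that are to be left alone
- clamp: the ratchet clamp, fixed to the worktop: grey base plate 140 x 340 x 12 mm, origin on its underside; x axis away from the robot, y axis (left) along the jaws' line from the moving jaw toward the fixed V jaw, z up. Plate from y = -190 to +150 mm; its top, 12 mm above the worktop, is the bed where the vial stands. Jaws reach 40 mm above the worktop; a standing vial projects 30 mm above them
- seat (a point): where the centre of the vial (half-way up, 41 mm above the worktop) is when it stands on the bed fully seated in the V jaw; at clamp x = +22, y = +100 mm. The V opens toward -y of the clamp (90 degrees); a vial set down with its centre 8 to 14 mm short of here (toward -y) clears both jaws and is pushed into the V by the moving jaw
- jaw: blue sprung moving jaw with a rubber face, 42 mm wide, pushed by the rack through springs of 5 N/mm along the clamp's y axis; the frame moves with it but its origin is not on the jaw (see jaw_face). It must end up pressing the vial with 30 to 95 N
- jaw_face (a point): centre of the moving jaw's face; starts about 32 to 45 mm short of the seat
- lever_axis (a point): point on the upright axis of lever and 16-tooth ratchet wheel, at the height of the grip, clamp x = 0, y = -100 mm. On the way back the lever's pawl clicks over the teeth while a second pawl holds the wheel. Idle driving takes 1 to 4 N at the grip (held still: near 0); once the vial is seated 0.14 N is added for each newton on the vial, about 4 N a notch
- lever_grip (a point): centre of the lever's grip: an upright black sleeve 18 mm in diameter, 55 mm tall, turning freely on its pin, 100 mm from the lever axis, from 55 to 110 mm above the worktop, 30 mm clear above the blue lever bar; the lever points toward the robot
- lever (a joint): lever angle, rad: 0 at its left rest pin, grows as the grip swings to the robot's right (counter-clockwise from above) to 1.40 at the right pin; at 0.70 it points along the clamp's -x. Stays where left. Growing = driving stroke: 5.5 mm of jaw per notch (0.393 rad). From below 0.05 to above 1.33 gives three notches, shorter strokes fewer; a notch not completed slips back
- stops: two black rubber-covered pins, 44 mm tall, on the base plate that limit the lever's swing at 0 and 1.40 rad; not to be pressed with more than 40 N (about 25 N at the grip). The body's frame is that of the clamp
- white_vial_1: like vial with a white cap, bystander, 58 mm tall; origin at the centre of its foot
- white_vial_2: like vial with a white cap, bystander, 58 mm tall; origin at the centre of its foot
- flask: conical flask with ball stopper, 68 mm wide, 137 mm tall, at the left, bystander; origin at the centre of its foot
Not all that is in view belongs to the job. What is shaped like the part that bears vial_center but orange or turquoise is not meant.

How it is judged:
By the outcome, as a careful person would: the job done as asked, in the order asked, and still so for the second after the job is handed in, with the robot touching nothing.
It also fails if it takes over 72 s, if anything falls off the work surface, if the arm or the gripper's body presses on something with over 40 N, if the wrist force passes 120 N, or if a joint passes its speed limit or range.

ROBOT

A 6-joint arm with a two-finger parallel gripper is mounted at the origin on a cart in front of the work surface, level with it; the furniture and walls round the work are solid. World frame = base frame: x ahead of the robot, y to its left, z up, the work surface at z = 0. Lengths are in mm, angles in degrees, forces in N, time in s.
With the tool pointing down it reaches from about 350 to 850 mm from the base axis. Payload 8.1 kg.
Tool frame: the origin (TCP) lies between the finger pads; the fingertips stand 14 mm ahead of it and the grasp point (between the pads) lies 5 mm behind it; z points along the fingers, x is the direction in which the jaws open and shut, and the axes are right-handed (so a half turn about z gives the same grasp; the last joint's range is limited). The gripper opens to 85 mm and grips with 20 to 120 N. Pads are 22 mm wide; open, the fingers measure 114 mm over their backs; the gripper's body (76 mm by 85 mm) begins 54 mm behind the grasp point. The pads swing forward as they close: fully open they stand 13 mm farther back than shut.
Start: joints at [65.237, 7.471, 85.268, -0, 87.261, -4.893], TCP at [203.913, 564.292, 245.292] pointing down, gripper open.
Joint ranges: [-169.43, 169.43], [-51.17, 129.36], [1.28, 143.12], [-76.62, 256.62], [0, 156.53], [-152.29, 152.29]. Speed limits (degrees/s): [136.94, 136.94, 159.86, 180, 180, 180].

INTERFACE

Orientations are given as [roll, pitch, yaw] about the fixed x, y, z axes, in that order (R = Rz(yaw) Ry(pitch) Rx(roll)).
In Python, from bench import r, vision, job gives the robot as it stands.
- The arm moves only by the tool send_rows, never from a script. Its arguments are lists of equal length, an entry for each row: "dp": the shift along the world's x, y, z in mm, a list of three; "rot": the turn, a rotation vector about the world's x, y, z in rad, a list of three. In form: {"dp": [[tx, ty, tz], ...], "rot": [[wx, wy, wz], ...]}. A call has 1 to 5 rows; each row is the pose to reach, as a shift and turn from the pose commanded when the call began; what a row does not reach only later rows make up. A row lasts 1/8 s, in which the tool goes at most 62.5 mm and 10.7 degrees, less where a joint would pass 70% of its speed; a pose out of reach is approached as far as the arm can. A call with a gripper value outside its range is refused whole. "jaw" is the finger opening in mm, from 0 to 85.4, set as the call begins (left out, the last holds). The fingers move at their own pace and stop on an object; "force" is the grip in N (left out, the last holds). Time passes only in rows, so rows that repeat a pose let the fingers close. It gives the time, the measured TCP pose, the force and the opening at its end, in the units of the state.
- r.sense(): the state, without advancing time (a new reading comes with each control period).
- vision.snapshot(name): name is "side" or "top" or "wrist"; returns a dict with "pixels" (420x560x3 uint8, red, green, blue), "depth" (420x560 float32, mm along the optical axis (not along the pixel's ray), 0 where there is no reading), "intrinsics" (3x3 intrinsics, pixels), "world_from_camera" (4x4, takes a point from camera to world coordinates); the wrist camera has in their place "T_tool_cam" (4x4, takes a point from camera to tool coordinates, whose origin is the TCP and whose axes are the tool frame's). Camera axes: x right, y down, z forward; pixel columns grow to the right and rows downward; lengths in mm; the calibration is good to about 2 mm. A picture is of the moment at which its call begins: read the wrist's pose just before it.
- job.hand_in(): hands the job in, once; it reports no verdict.
The state is a dict: "time": time; "joint_pos": joint angles; "qd": joint speeds; "joint_efforts": joint torques, N m; "tool_pos": TCP position; "tcp_rot": TCP orientation; "ft_force": force on the tool from outside, world axes, zero at the start; "wrist_torque": the same for the moment, N m; "finger_gap": finger opening in mm.
Only numpy, scipy, OpenCV 4.12 (cv2) and the standard library are available. Lean on these libraries where they do the work, as an engineer would, in place of code of your own. Each camera call takes 0.05 s, during which the arm holds its last target.

## Working session

There is one attempt and no reset: what is moved stays moved. The work goes in short steps, Python scripts to look and compute and a tool call to move; the robot and the scene stay as the last step left them, time stands still between calls to the robot, and variables do not carry over. Pictures are saved under pics/ and viewed, and the job is handed in when it is done.

Besides the shell and the picture viewer there is one more tool, called after "Request:" as name(argument=value, ...), one argument or row to a line, values as JSON. send_rows: Moves the arm, as the interface text tells. Its arguments: {"type":"object","properties":{"dp":{"type":"array"},"rot":{"type":"array"},"jaw":{"type":"number"},"force":{"type":"number"}},"required":["dp","rot"]}

```bash
ls; mkdir -p pics
python3 - <<'E'
from bench import r,vision,job
import cv2,numpy as np
s=r.sense(); print(s)
for n in("top","side","wrist"):
    p=vision.snapshot(n); cv2.imwrite(f"pics/{n}0.png",p["pixels"][:,:,::-1]); np.savez(f"{n}0.npz",**p)
    print(n,p["intrinsics"],p.get("world_from_camera",p.get("T_tool_cam")))
E
```

```text
pics
{'time': 0.0, 'joint_pos': array([ 6.52362356e+01,  7.51508592e+00,  8.53294957e+01, -3.86745378e-05,
        8.72609582e+01, -4.89430760e+00]), 'qd': array([ 0.06651196, -0.05581981,  0.10445674, -0.06587899, -0.03760117,
        0.04222229]), 'joint_efforts': array([-6.63345945e-04, -5.69399035e+01, -5.00543010e+01, -1.54449731e-05,
        1.47143978e-02,  1.12230370e-05]), 'tool_pos': array([203.69937708, 563.80982013, 244.24255897]), 'tcp_rot': array([-1.79991034e+02,  1.05158349e-01,  7.01305533e+01]), 'ft_force': array([-0.15253784, -0.33974175,  0.19017774]), 'wrist_torque': array([ 0.00769757, -0.02226561, -0.01401786]), 'finger_gap': 85.34987214788238}
top [[451.75786699   0.         288.29405083]
 [  0.         451.75786699 203.19932142]
 [  0.           0.           1.        ]] [[-5.15866277e-03 -9.78345344e-01  2.06914902e-01  2.35403070e+02]
 [-9.99974697e-01  6.06052229e-03  3.72496863e-03 -4.30991419e+01]
 [-4.89831809e-03 -2.06890451e-01 -9.78351853e-01  1.47289693e+03]
 [ 0.00000000e+00  0.00000000e+00  0.00000000e+00  1.00000000e+00]]
side [[386.18976025   0.         280.61635533]
 [  0.         386.18976025 202.63719105]
 [  0.           0.           1.        ]] [[ 8.79687403e-01 -2.51934828e-01  4.03334744e-01  1.40346224e+02]
 [-4.75495079e-01 -4.52811589e-01  7.54232123e-01 -7.72408706e+02]
 [-7.38269369e-03 -8.55272183e-01 -5.18126422e-01  5.80231077e+02]
 [ 0.00000000e+00  0.00000000e+00  0.00000000e+00  1.00000000e+00]]
wrist [[339.42048798   0.         276.3626801 ]
 [  0.         339.42048798 210.56945029]
 [  0.           0.           1.        ]] [[ 9.99999322e-01 -1.13806996e-04 -1.15904835e-03 -3.17049161e-01]
 [ 4.71330125e-04  9.49617994e-01  3.13409388e-01 -8.12911571e+01]
 [ 1.06498499e-03 -3.13409721e-01  9.49617403e-01 -1.28617298e+02]
 [ 0.00000000e+00  0.00000000e+00  0.00000000e+00  1.00000000e+00]]
```

View pics/top0.png

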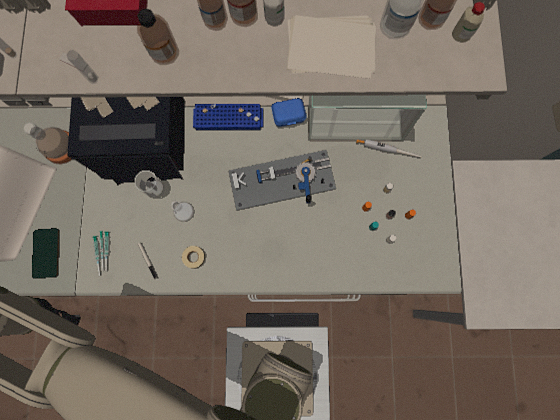

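View pics/side0.png

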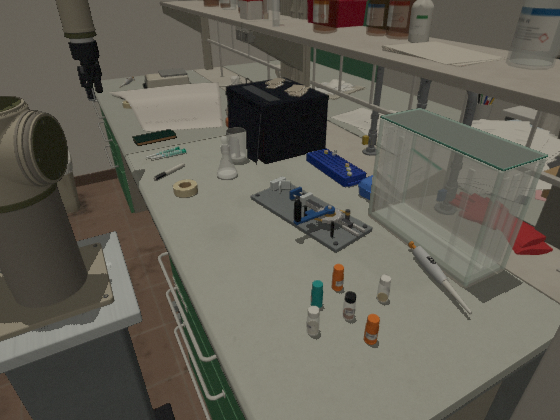

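View pics/wrist0.png

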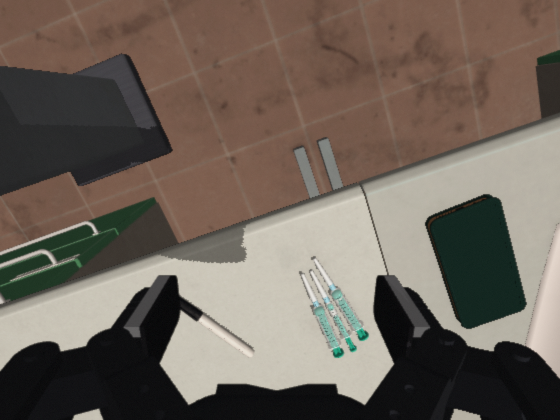

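```bash
cat > h.py <<'E'
import numpy as np,cv2
def load(n): return dict(np.load(n))
def ray(p,uv,T=None):
    K=p["intrinsics"]; T=p["world_from_camera"] if T is None else T
    d=T[:3,:3]@np.linalg.inv(K)@np.array([uv[0],uv[1],1.]); return T[:3,3],d
def plane(p,uv,z,T=None):
    o,d=ray(p,uv,T); return o+d*(z-o[2])/d[2]
def proj(p,X,T=None):
    T=p["world_from_camera"] if T is None else T
    c=T[:3,:3].T@(np.asarray(X,float)-T[:3,3]); q=p["intrinsics"]@c; return q[:2]/q[2]
def tri(o1,d1,o2,d2):
    d1=d1/np.linalg.norm(d1);d2=d2/np.linalg.norm(d2)
    A=np.stack([d1,-d2],1); t=np.linalg.lstsq(A,o2-o1,rcond=None)[0]
    a=o1+t[0]*d1;b=o2+t[1]*d2; return (a+b)/2,np.linalg.norm(a-b)
def wristT(p,s):
    from scipy.spatial.transform import Rotation as R
    W=np.eye(4);W[:3,:3]=R.from_euler('xyz',s["tcp_rot"],degrees=True).as_matrix();W[:3,3]=s["tool_pos"]
    return W@p["T_tool_cam"]
E
python3 - <<'E'
from h import *
t=load("top0.npz");s=load("side0.npz")
a=t["pixels"][130:260,220:430,::-1]; cv2.imwrite("pics/topz.png",cv2.resize(a,None,fx=3.8,fy=3.8,interpolation=2))
b=s["pixels"][160:360,230:420,::-1]; cv2.imwrite("pics/sidez.png",cv2.resize(b,None,fx=3,fy=3,interpolation=2))
E
```

```text
(no output)
```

View pics/topz.png

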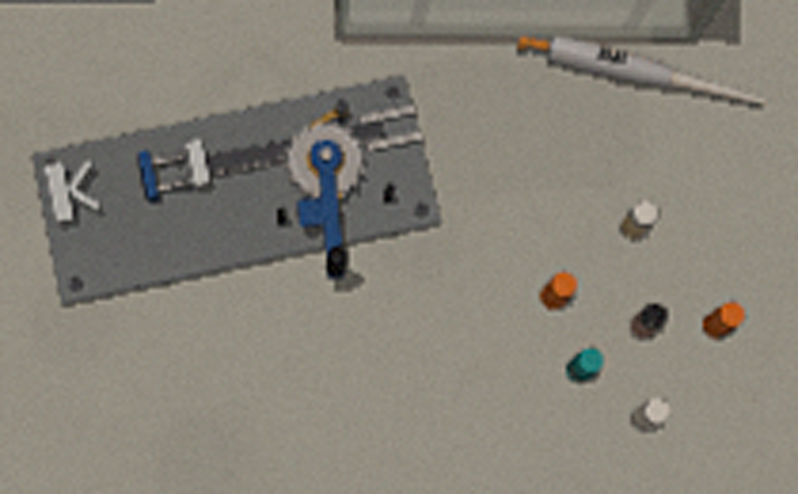

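View pics/sidez.png

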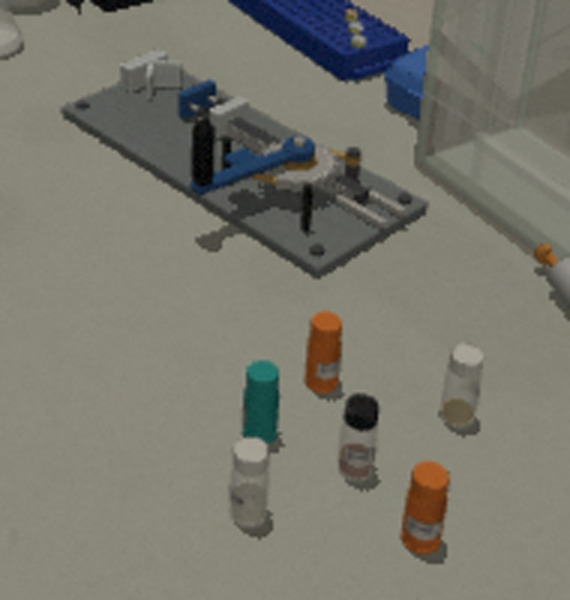

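Run:
```python
from h import *
t=load("top0.npz");s=load("side0.npz")
T=lambda u,v:(220+u/3.8,130+v/3.8); S=lambda u,v:(230+u/3,160+v/3)
for n,a,b in [("cap",(653,316),(362,404)),("grip",(337,258),(203,122)),("capW1",(645,214),(466,355)),("capW2",(656,410),(250,449)),("or1",(563,285),(326,321)),("or2",(732,314),(430,472)),("teal",(588,357),(262,371))]:
    X,e=tri(*ray(t,T(*a)),*ray(s,S(*b))); print(n,X.round(1),round(e,1))
C=np.array([plane(t,T(*c),12) for c in [(35,155),(403,77),(440,222),(65,305)]])
print(C.round(1))
for i in range(4): print(np.linalg.norm(C[i]-C[(i+1)%4]))
d=(C[0]+C[3]-C[1]-C[2]); print("yaw of +y",np.degrees(np.arctan2(d[1],d[0])))
```

```text
cap [ 501.6 -367.8   58.3] 3.2
grip [ 541.9 -101.9  111.7] 4.8
capW1 [ 588.8 -365.3   58.6] 1.6
capW2 [ 421.6 -365.7   58. ] 1.3
or1 [ 528.2 -293.4   58.5] 2.4
or2 [ 501.7 -432.9   60.9] 1.6
teal [ 466.1 -311.5   56.1] 0.1
[[ 656.9  160.3   12. ]
 [ 726.9 -166.4   12. ]
 [ 593.6 -195.8   12. ]
 [ 521.6  131.3   12. ]]
334.1449750399095
136.44677034083145
334.94948738810723
138.31239693418817
yaw of +y 102.25760552029969
```

Request:
send_rows(
  dp=[
    [36,-48,56],
    [72,-97,56],
    [108,-146,56],
    [144,-194,56],
    [180,-243,56],
  ],
  rot=[
    [0,0,-0.1],
    [0,0,-0.2],
    [0,0,-0.3],
    [0,0,-0.4],
    [0,0,-0.5],
  ],
  jaw=50,
  force=30,
)

```text
time: 0.78
tool_pos: [380.1, 325.8, 301.2]
tcp_rot: [180.0, -0.0, 41.3]
ft_force: [1.5, -0.3, -0.1]
finger_gap: 50.1
```

Run:
```python
from h import *
t=load("top0.npz");D=t["depth"];T=t["world_from_camera"];K=t["intrinsics"]
for v in (50,85,92,94,96,98,100,110,120):
    for u in (290,360):
        o,d=ray(t,(u,v)); print(u,v,(o+d*D[v,u]).round(0))
```

```text
290 50 [857. -46. 424.]
360 50 [ 854. -224.  427.]
290 85 [764. -45. 417.]
360 85 [ 765. -223.  412.]
290 92 [744. -45. 419.]
360 92 [ 746. -222.  413.]
290 94 [744. -45. 407.]
360 94 [ 743. -222.  408.]
290 96 [919. -45.  25.]
360 96 [ 796. -243.  283.]
290 98 [912. -45.  25.]
360 98 [ 791. -243.  281.]
290 100 [894. -45.  49.]
360 100 [ 785. -243.  280.]
290 110 [859. -45.  45.]
360 110 [ 760. -244.  269.]
290 120 [825. -45.  41.]
360 120 [ 759. -255.  199.]
```

Request:
send_rows(
  dp=[
    [36,-48,0],
    [72,-97,0],
    [108,-146,0],
    [145,-194,0],
    [180,-243,0],
  ],
  rot=[
    [0,0,-0.1],
    [0,0,-0.2],
    [0,0,-0.3],
    [0,0,-0.4],
    [0,0,-0.51],
  ],
)

```text
time: 1.4
tool_pos: [560.2, 82.7, 301.0]
tcp_rot: [-180.0, 0.0, 12.1]
ft_force: [0.8, 0.9, -0.3]
finger_gap: 49.9
```

Request:
send_rows(
  dp=[
    [20,-45,0],
    [25,-50,0],
    [25,-50,0],
  ],
  rot=[
    [0,0,0],
    [0,0,0],
    [0,0,0],
  ],
)

```text
time: 1.78
tool_pos: [584.2, 34.6, 300.8]
tcp_rot: [-180.0, 0.1, 12.2]
ft_force: [-0.2, 0.6, 0.0]
finger_gap: 49.8
```

```bash
cat > snap.py <<'E'
import sys
from bench import r,vision,job
from h import *
def snap(n,name):
    s=r.sense(); p=vision.snapshot(n)
    if n=="wrist": p["world_from_camera"]=wristT(p,s)
    cv2.imwrite(f"pics/{name}.png",p["pixels"][:,:,::-1]); np.savez(name+".npz",**p)
    print(s["time"],s["tool_pos"].round(1),s["tcp_rot"].round(2),s["ft_force"].round(1))
if __name__=="__main__": snap(sys.argv[1],sys.argv[2])
E
python3 snap.py wrist w1
```

```text
1.775 [584.2  34.6 300.8] [-1.7996e+02  5.0000e-02  1.2210e+01] [-0.2  0.6  0. ]
```

View pics/w1.png

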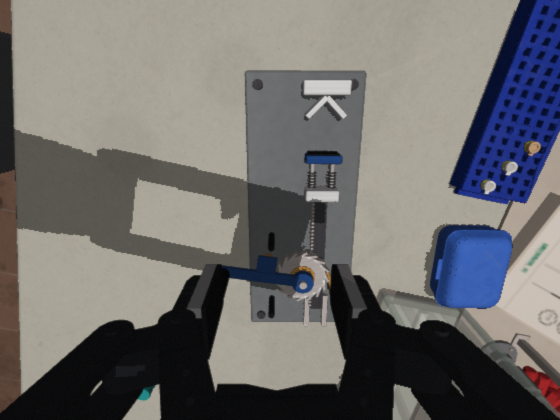

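Run:
```python
from h import *
w=load("w1.npz")
g=w["pixels"][60:330,230:380,::-1]; cv2.imwrite("pics/w1z.png",cv2.resize(g,None,fx=2.2*1,fy=2.2,interpolation=2))
g=w["pixels"][60:210,280:370,::-1]; cv2.imwrite("pics/w1v.png",cv2.resize(g,None,fx=4,fy=4,interpolation=2))
C=np.array([plane(w,c,12) for c in [(247,71),(365.5,72),(351.5,322),(250.5,322)]]); print(C.round(1))
for i in range(4): print(np.linalg.norm(C[i]-C[(i+1)%4]).round(1))
d=(C[0]+C[1]-C[3]-C[2]); print("yaw",np.degrees(np.arctan2(d[1],d[0]))-90, C.mean(0))
```

```text
[[ 526.8  135.    12. ]
 [ 659.1  162.4   12. ]
 [ 737.5 -165.3   12. ]
 [ 594.1 -196.5   12. ]]
135.2
337.0
146.7
338.3
yaw 12.469317512732971 [629.37667584 -16.1229086   12.        ]
```

View pics/w1z.png

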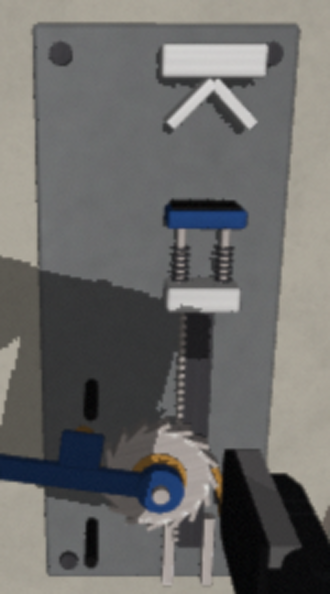

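View pics/w1v.png

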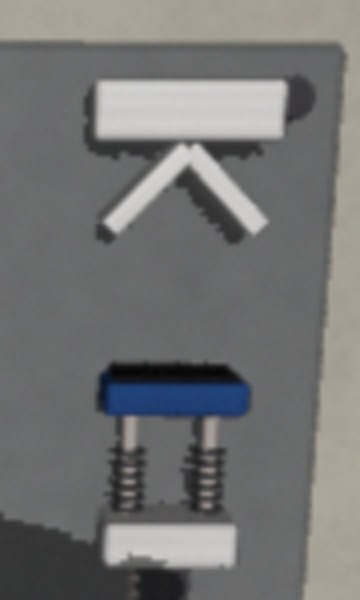

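Run:
```python
from h import *
from scipy.spatial.transform import Rotation as R
w=load("w1.npz")
V=lambda u,v:(280+u/4,60+v/4)
C=np.array([plane(w,c,12) for c in [(246.3,71.2),(365.5,71.6),(348.5,322),(250.5,322)]])[:,:2]; print(C.round(1))
m=np.array([[-70,150],[70,150],[70,-190],[-70,-190]],float)
A=m-m.mean(0);B=C-C.mean(0); H=A.T@B;U,S,Vt=np.linalg.svd(H);Rm=(U@Vt).T
o=C.mean(0)-Rm@m.mean(0); print("yaw",np.degrees(np.arctan2(Rm[1,0],Rm[0,0])),"org",o, "res",(C-(m@Rm.T+o)).round(1).tolist())
inv=lambda X:(Rm.T@(X[:2]-o)).round(1)
for n,uv in dict(apex=(187,166),li=(117,237),ri=(253,233),lo=(103,222),ro=(268,220),oap=(190,143)).items():
    X=plane(w,V(*uv),40); print(n,X.round(1),inv(X))
for n,uv in dict(blockTL=(98,80),blockTR=(283,80),blockBL=(98,137),jl=(110,365),jr=(240,370),jbl=(102,383),jbr=(250,383)).items():
    X=plane(w,V(*uv),40); print(n,X.round(1),inv(X))
print("axis@~50-60",[inv(plane(w,(303,285),z)) for z in(45,55)],"seat",Rm@[22,100]+o)
np.savez("clamp.npz",R=Rm,o=o)
```

```text
[[ 526.   134.6]
 [ 659.   162.8]
 [ 733.2 -166.3]
 [ 594.1 -196.5]]
yaw 12.166550596374513 org [623.8815216    3.20389643] res [[2.2, -0.5], [-1.7, -1.7], [0.9, 1.5], [-1.4, 0.7]]
apex [620.3 121.5  40. ] [ 21.4 116.4]
li [606.1  99.3  40. ] [ 2.9 97.6]
ri [642.7 108.3  40. ] [40.5 98.7]
lo [601.4 102.3  40. ] [ -1.1 101.7]
ro [645.8 112.5  40. ] [ 44.4 102.2]
oap [619.5 127.4  40. ] [ 21.9 122.4]
blockTL [591.3 137.7  40. ] [ -3.5 138.3]
blockTR [639.8 148.2  40. ] [ 46.1 138.4]
blockBL [594.8 123.7  40. ] [ -3.1 123.9]
jl [612.7  64.5  40. ] [ 2.  62.3]
jr [649.3  71.   40. ] [39.2 60.9]
jbl [611.7  59.   40. ] [-0.2 57.2]
jbr [653.1  68.   40. ] [42.2 57.2]
axis@~50-60 [array([   0.7, -108.2]), array([  -0.2, -102.3])] seat [624.3119675  105.59439753]
```

Request:
send_rows(
  dp=[
    [-12,-56,-5],
    [-24,-113,-10],
    [-37,-170,-15],
    [-50,-226,-20],
    [-62,-282,-25],
  ],
  rot=[
    [0,0,0],
    [0,0,0],
    [0,0,0],
    [0,0,0],
    [0,0,0],
  ],
)

```text
time: 2.45
tool_pos: [522.2, -247.2, 276.6]
tcp_rot: [180.0, -0.1, 12.4]
ft_force: [1.0, 0.0, 0.7]
finger_gap: 50.0
```

Request:
send_rows(
  dp=[
    [-12,-54,-20],
    [-25,-100,-40],
    [-25,-114,-48],
    [-25,-114,-48],
    [-25,-114,-48],
  ],
  rot=[
    [0,0,0],
    [0,0,0],
    [0,0,0],
    [0,0,0],
    [0,0,0],
  ],
)

```text
time: 3.08
tool_pos: [498.5, -359.9, 229.3]
tcp_rot: [180.0, -0.1, 12.4]
ft_force: [-0.7, 0.1, -0.6]
finger_gap: 49.6
```

```bash
python3 snap.py wrist w2
```

```text
3.075 [ 498.5 -359.9  229.3] [ 1.7997e+02 -6.0000e-02  1.2380e+01] [-0.7  0.1 -0.6]
```

View pics/w2.png

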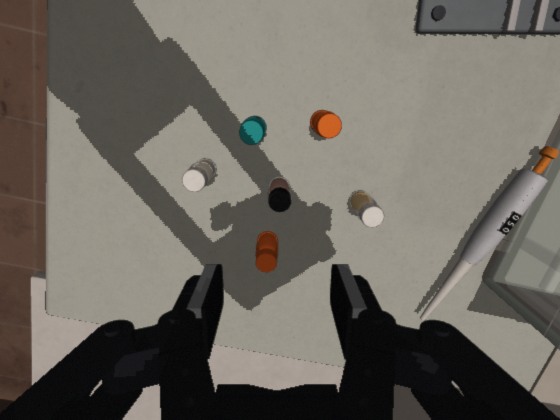

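Run:
```python
from h import *
from bench import r
s=r.sense(); print(s["time"],s["tool_pos"],s["tcp_rot"],s["qd"].round(2))
w=load("w2.npz"); g=w["pixels"][90:290,160:410,::-1]; cv2.imwrite("pics/w2z.png",cv2.resize(g,None,fx=3,fy=3,interpolation=2))
px=w["pixels"].astype(int); m=((px.max(2)<60)).astype(np.uint8); m[:, :262]=0;m[:,298:]=0;m[:175]=0;m[222:]=0
n,l,st,c=cv2.connectedComponentsWithStats(m); print(st,c)
```

```text
3.125 [ 498.53850736 -359.97907733  229.46998232] [ 1.79948637e+02 -6.70053526e-02  1.23867416e+01] [-0.12 -0.16 -0.1  -0.11 -0.19 -0.29]
[[     0      0    560    420 234723]
 [   268    187     23     25    477]] [[279.50063692 209.52073295]
 [279.18658281 199.29769392]]
```

View pics/w2z.png

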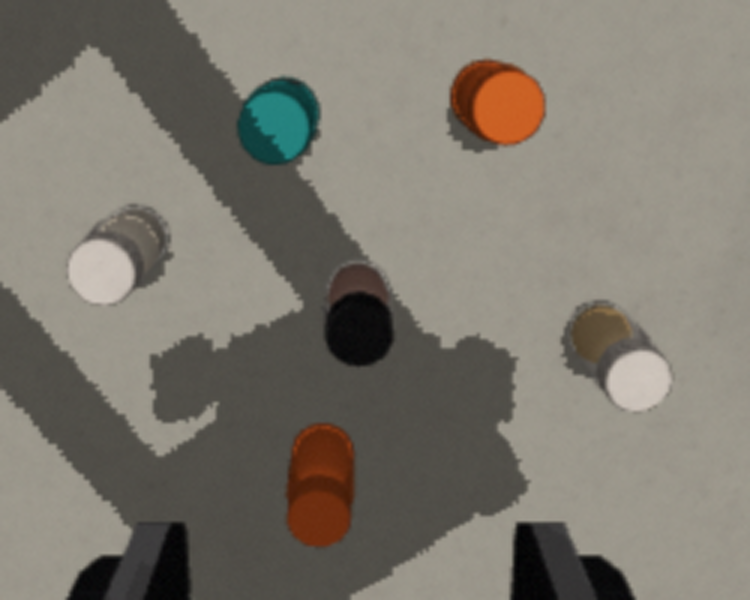

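Run:
```python
from h import *
w=load("w2.npz");t=load("top0.npz");s=load("side0.npz")
uv=(160+359/3,90+331/3)
T=lambda u,v:(220+u/3.8,130+v/3.8); S=lambda u,v:(230+u/3,160+v/3)
print(plane(w,uv,58)); 
print(tri(*ray(w,uv),*ray(t,T(653,316)))); print(tri(*ray(w,uv),*ray(s,S(362,404))))
for a,n in [((103,271),"W2"),((638,380),"W1"),((280,128),"teal"),((509,107),"or1"),((319,515),"or2")]: print(n,plane(w,(160+a[0]/3,90+a[1]/3),58).round(1))
o,d=ray(w,(165+0,90));
```

```text
[ 502.457412   -367.98408961   58.        ]
(array([ 502.94417651, -370.72184345,   45.74024169]), np.float64(1.7559973893610459))
(array([ 502.79381338, -368.12256323,   58.32118233]), np.float64(0.8371384675838868))
W2 [ 423.  -366.1   58. ]
W1 [ 591.  -364.9   58. ]
teal [ 467.  -313.3   58. ]
or1 [ 529.9 -293.4   58. ]
or2 [ 503.3 -432.    58. ]
```

Request:
send_rows(
  dp=[
    [4,-8,-20],
    [4,-8,-60],
    [4,-8,-100],
    [4,-8,-110],
    [4,-8,-110],
  ],
  rot=[
    [0,0,0],
    [0,0,0],
    [0,0,0],
    [0,0,0],
    [0,0,0],
  ],
)

```text
time: 3.75
tool_pos: [501.2, -369.1, 117.7]
tcp_rot: [-179.9, 0.0, 12.3]
ft_force: [-0.1, 0.2, 0.2]
finger_gap: 49.6
```

```bash
python3 snap.py wrist w3
```

```text
3.75 [ 501.2 -369.1  117.7] [-1.7993e+02  5.0000e-02  1.2280e+01] [-0.1  0.2  0.2]
```

View pics/w3.png

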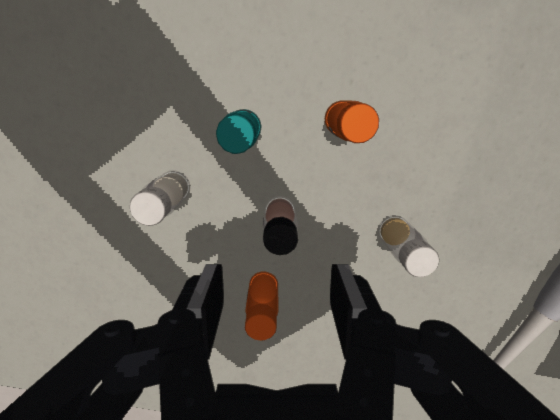

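Run:
```python
from h import *
w=load("w3.npz"); g=w["pixels"][180:280,240:320,::-1]; cv2.imwrite("pics/w3z.png",cv2.resize(g,None,fx=6,fy=6,interpolation=2))
px=w["pixels"].astype(int); m=((px.max(2)<45)).astype(np.uint8); m[:, :255]=0;m[:,305:]=0;m[:210]=0;m[265:]=0
n,l,st,c=cv2.connectedComponentsWithStats(m); print(st,c)
i=1+np.argmax(st[1:,4]); x,y,ww,hh,_=st[i]
uv=(x+ww/2-.5,y+hh-.5-ww/2); print(uv,plane(w,uv,58))
```

```text
[[     0      0    560    420 234138]
 [   263    217     35     38   1062]] [[279.49797555 209.38117691]
 [279.94632768 235.69679849]]
(np.float64(280.0), np.float64(237.0)) [ 502.02122137 -367.14060925   58.        ]
```

Request:
send_rows(
  dp=[
    [1,1.5,-25],
    [1,1.5,-50],
    [1,1.5,-68],
    [1,1.5,-74],
    [1,1.5,-74],
  ],
  rot=[
    [0,0,0],
    [0,0,0],
    [0,0,0],
    [0,0,0],
    [0,0,0],
  ],
)

```text
time: 4.42
tool_pos: [502.6, -368.3, 44.8]
tcp_rot: [180.0, -0.0, 12.3]
ft_force: [0.7, -0.0, -0.1]
finger_gap: 50.1
```

Request:
send_rows(
  dp=[
    [0,0,0],
    [0,0,0],
    [0,0,0],
    [0,0,0],
    [0,0,0],
  ],
  rot=[
    [0,0,0],
    [0,0,0],
    [0,0,0],
    [0,0,0],
    [0,0,0],
  ],
  jaw=15,
  force=25,
)

```text
time: 5.05
tool_pos: [503.0, -368.6, 45.6]
tcp_rot: [179.9, -0.1, 12.3]
ft_force: [0.3, 0.7, 5.7]
finger_gap: 22.9
```

Request:
send_rows(
  dp=[
    [0,0,10],
    [0,0,30],
    [0,0,60],
    [0,0,80],
    [0,0,80],
  ],
  rot=[
    [0,0,0],
    [0,0,0],
    [0,0,0],
    [0,0,0],
    [0,0,0],
  ],
)

```text
time: 5.68
tool_pos: [503.7, -369.2, 127.4]
tcp_rot: [179.8, -0.2, 12.3]
ft_force: [0.6, -1.5, -0.2]
finger_gap: 23.0
```

```bash
python3 snap.py wrist w4;python3 snap.py side s4
python3 - <<'E'
from h import *
s=load("s4.npz");b=s["pixels"][160:360,230:420,::-1]; cv2.imwrite("pics/s4z.png",cv2.resize(b,None,fx=3,fy=3,interpolation=2))
E
```

```text
5.675 [ 503.7 -369.2  127.4] [ 1.7977e+02 -1.7000e-01  1.2260e+01] [ 0.6 -1.5 -0.2]
5.725 [ 502.9 -368.4  125.4] [ 1.799e+02 -8.000e-02  1.226e+01] [-0.5  0.2 -0.6]
```

View pics/w4.png

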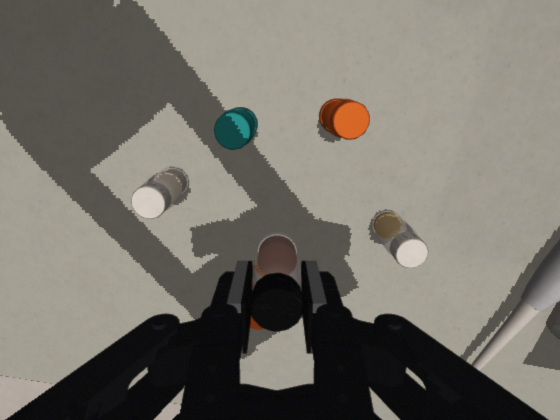

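View pics/s4z.png

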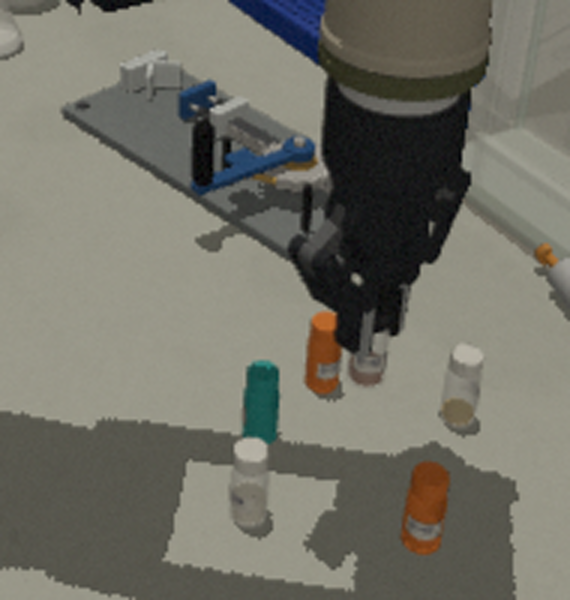

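Request:
send_rows(
  dp=[
    [8,30,40],
    [20,75,80],
    [34,125,95],
    [48,180,95],
    [62,235,95],
  ],
  rot=[
    [0,0,0],
    [0,0,0],
    [0,0,0],
    [0,0,0],
    [0,0,0],
  ],
)

```text
time: 6.4
tool_pos: [563.9, -131.2, 217.9]
tcp_rot: [-179.9, 0.1, 12.2]
ft_force: [1.1, -0.6, -0.8]
finger_gap: 22.5
```

Request:
send_rows(
  dp=[
    [14,50,0],
    [28,105,0],
    [42,160,0],
    [56,205,0],
    [62,228,0],
  ],
  rot=[
    [0,0,0],
    [0,0,0],
    [0,0,0],
    [0,0,0],
    [0,0,0],
  ],
)

```text
time: 7.02
tool_pos: [625.7, 97.4, 217.2]
tcp_rot: [-180.0, 0.2, 12.4]
ft_force: [-0.3, 0.1, -1.2]
finger_gap: 22.7
```

Request:
send_rows(
  dp=[
    [0,0,-30],
    [0,0,-70],
    [0,0,-95],
    [0,0,-95],
    [0,0,-95],
  ],
  rot=[
    [0,0,0],
    [0,0,0],
    [0,0,0],
    [0,0,0],
    [0,0,0],
  ],
)

```text
time: 7.65
tool_pos: [626.7, 94.6, 125.1]
tcp_rot: [180.0, -0.0, 12.2]
ft_force: [0.9, 0.8, -0.0]
finger_gap: 23.2
```

```bash
python3 snap.py wrist w5
python3 - <<'E'
from h import *
w=load("w4.npz");w5=load("w5.npz")
# tool-frame cap centre
for p,uv in((w,(277,302)),):
    T=p["T_tool_cam"]; o,d=T[:3,3],T[:3,:3]@np.linalg.inv(p["intrinsics"])@[uv[0],uv[1],1.]
    print("cap tool",o+d*(-12.4-o[2])/d[2])
g=w5["pixels"]; cv2.imwrite("pics/w5z.png",cv2.resize(g[150:400,150:400,::-1],None,fx=2.4,fy=2.4,interpolation=2))
E
```

```text
7.65 [626.7  94.6 125.1] [ 1.7999e+02 -3.0000e-02  1.2230e+01] [ 0.9  0.8 -0. ]
cap tool [ -0.58936525  -4.07665971 -12.4       ]
```

View pics/w5.png

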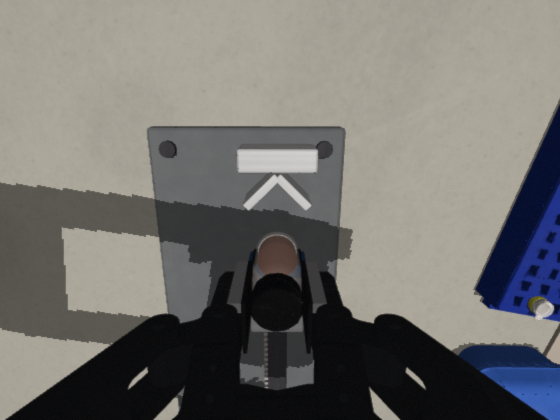

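View pics/w5z.png

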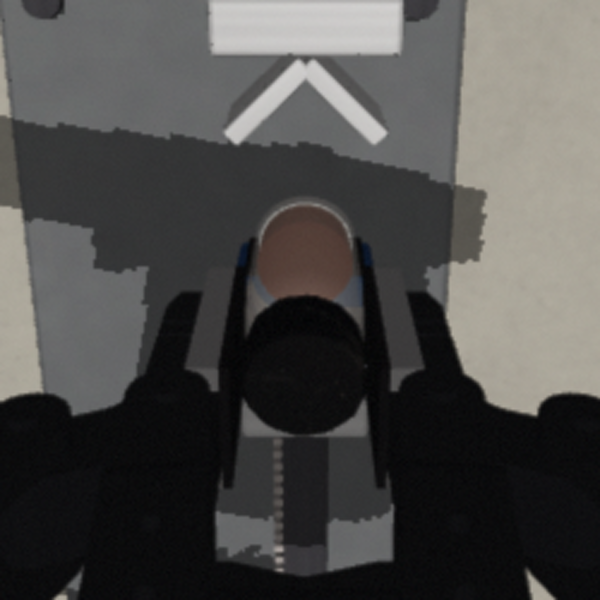

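Run:
```python
from h import *
w=load("w5.npz"); c=np.load("clamp.npz");Rm,o=c["R"],c["o"]
T=w["T_tool_cam"];
def tp(uv,z):
    q,d=T[:3,3],T[:3,:3]@np.linalg.inv(w["intrinsics"])@[uv[0],uv[1],1.]; return q+d*(z-q[2])/d[2]
Z=lambda u,v:(150+u/2.4,150+v/2.4)
print("cap",tp(Z(304,372),-12.4),"rad", (tp(Z(367,372),-12.4)-tp(Z(242,372),-12.4))/2)
print("foot",tp(Z(306,247),45.6),"rad",(tp(Z(355,247),45.6)-tp(Z(257,247),45.6))/2)
inv=lambda X:(Rm.T@(X[:2]-o)).round(1)
print("tcp",inv(np.array([626.7,94.6])))
for n,a in dict(li=(238,145),ri=(376,145),apex=(305.5,78),lo=(223,132),ro=(387,132)).items():
    X=plane(w,Z(*a),40); print(n,X.round(1),inv(X))
for n,a in dict(TL=(149,127.5),TR=(344.5,128)).items():
    X=plane(w,a,12); print(n,X.round(1),inv(X))
w1=load("w1.npz")
print(tri(*ray(w1,(280+190/4,60+143/4)),*ray(w,Z(305,60))))
print(tri(*ray(w1,(246.3,71.2)),*ray(w,(149,127.5))),tri(*ray(w1,(365.5,71.6)),*ray(w,(344.5,128))))
```

```text
cap [ -0.72193558  -2.6986197  -12.4       ] rad [ 1.03479089e+01 -3.61910776e-03  0.00000000e+00]
foot [-0.27452631  2.15919964 45.6       ] rad [ 1.15162577e+01 -1.26798197e-03  0.00000000e+00]
tcp [22.  88.7]
li [606.1 100.3  40. ] [ 3.1 98.7]
ri [643.4 108.4  40. ] [41.2 98.7]
apex [620.3 122.8  40. ] [ 21.7 117.7]
lo [601.4 103.2  40. ] [ -0.9 102.5]
ro [645.4 112.7  40. ] [ 44.1 102.5]
TL [526.5 135.6  12. ] [-67.3 150. ]
TR [659.1 164.   12. ] [ 68.4 149.7]
(array([619.34511724, 127.51740566,  39.85719432]), np.float64(0.4624577296723697))
(array([525.52916805, 134.93760777,   8.76697304]), np.float64(0.5114263015797432)) (array([660.64951402, 163.71410009,   4.6179995 ]), np.float64(0.060552900482022075))
```

Request:
send_rows(
  dp=[
    [0,0,-20],
    [0,0,-40],
    [0,0,-55],
    [0,0,-63],
    [0,0,-64],
  ],
  rot=[
    [0,0,0],
    [0,0,0],
    [0,0,0],
    [0,0,0],
    [0,0,0],
  ],
)

```text
time: 8.32
tool_pos: [625.7, 95.0, 59.2]
tcp_rot: [-180.0, 0.1, 12.3]
ft_force: [0.9, -0.1, -0.9]
finger_gap: 22.7
```

Request:
send_rows(
  dp=[
    [0,0,-1],
    [0,0,-2],
    [0,0,-2],
  ],
  rot=[
    [0,0,0],
    [0,0,0],
    [0,0,0],
  ],
)

```text
time: 8.7
tool_pos: [626.7, 95.0, 58.8]
tcp_rot: [180.0, -0.0, 12.3]
ft_force: [0.0, -0.2, -0.7]
finger_gap: 23.0
```

Request:
send_rows(
  dp=[
    [0,0,-0.5],
    [0,0,-1],
    [0,0,-1.5],
    [0,0,-1.5],
  ],
  rot=[
    [0,0,0],
    [0,0,0],
    [0,0,0],
    [0,0,0],
  ],
)

```text
time: 9.2
tool_pos: [626.6, 95.0, 57.6]
tcp_rot: [180.0, -0.0, 12.3]
ft_force: [-2.9, -0.7, 5.6]
finger_gap: 22.8
```

```bash
python3 snap.py side s6
python3 - <<'E'
from h import *
s=load("s6.npz");b=s["pixels"][130:270,220:380,::-1]; cv2.imwrite("pics/s6z.png",cv2.resize(b,None,fx=4,fy=4,interpolation=2))
E
```

```text
9.2 [626.6  95.   57.6] [ 1.7999e+02 -3.0000e-02  1.2260e+01] [-2.9 -0.7  5.6]
```

View pics/s6z.png

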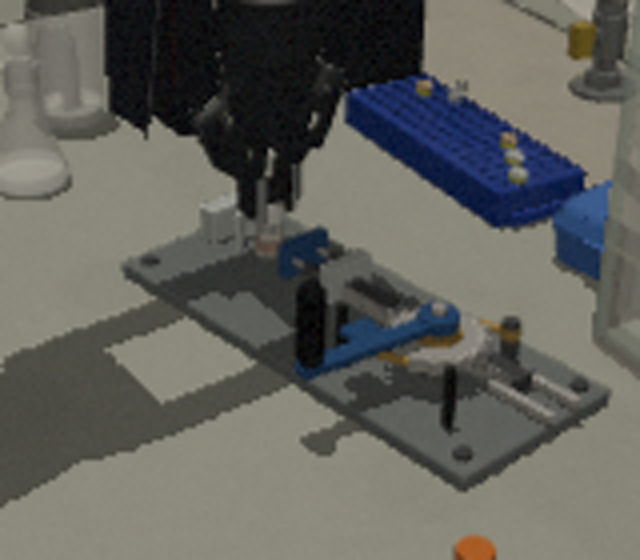

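Request:
send_rows(
  dp=[
    [0,0,0],
    [0,0,0],
    [0,0,0],
    [0,0,0],
  ],
  rot=[
    [0,0,0],
    [0,0,0],
    [0,0,0],
    [0,0,0],
  ],
  jaw=44,
)

```text
time: 9.75
tool_pos: [626.3, 95.0, 56.6]
tcp_rot: [-180.0, 0.0, 12.3]
ft_force: [-0.8, -0.8, -0.4]
finger_gap: 44.1
```

Request:
send_rows(
  dp=[
    [0,0,10],
    [0,0,30],
    [0,0,60],
    [0,0,100],
    [0,0,100],
  ],
  rot=[
    [0,0,0],
    [0,0,0],
    [0,0,0],
    [0,0,0],
    [0,0,0],
  ],
)

```text
time: 10.38
tool_pos: [629.8, 95.3, 163.8]
tcp_rot: [179.9, -0.6, 12.3]
ft_force: [-0.2, -0.2, -0.3]
finger_gap: 44.1
```

```bash
python3 snap.py wrist w7
```

```text
10.375 [629.8  95.3 163.8] [179.92  -0.58  12.27] [-0.2 -0.2 -0.3]
```

View pics/w7.png

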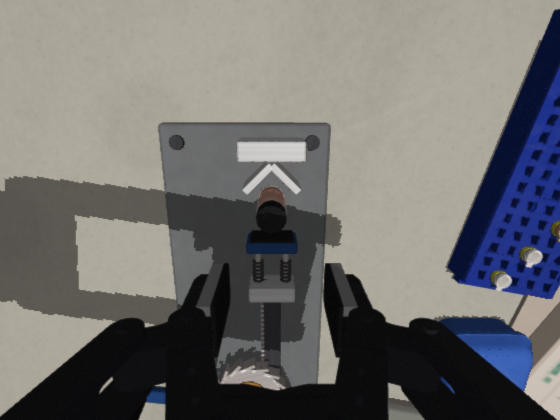

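Run:
```python
from h import *
w=load("w7.npz"); c=np.load("clamp.npz");Rm,o=c["R"],c["o"]; inv=lambda X:(Rm.T@(X[:2]-o)).round(1)
g=w["pixels"][120:320,180:340,::-1]; cv2.imwrite("pics/w7z.png",cv2.resize(g,None,fx=3.5,fy=3.5,interpolation=2))
px=w["pixels"].astype(int); m=((px.max(2)<45)).astype(np.uint8); m[:, :250]=0;m[:,292:]=0;m[:190]=0;m[233:]=0
n,l,st,cc=cv2.connectedComponentsWithStats(m); i=1+np.argmax(st[1:,4]); x,y,ww,hh,_=st[i]; print(st[i])
uv=(x+ww/2-.5,y+hh-.5-ww/2); X=plane(w,uv,70); print(uv,X,inv(X))
```

```text
[250 200  42  33 881]
(np.float64(270.5), np.float64(211.5)) [624.45060407 100.50176305  70.        ] [21.1 95. ]
```

View pics/w7z.png

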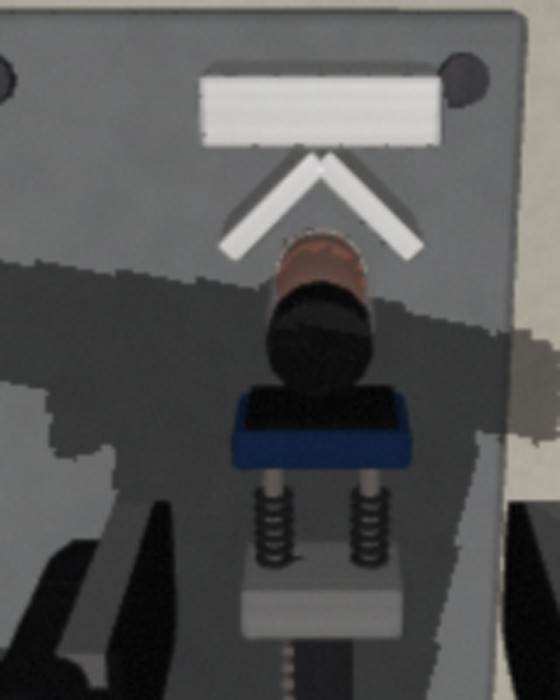

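Run:
```python
from h import *
w=load("w7.npz"); c=np.load("clamp.npz");Rm,o=c["R"],c["o"]; inv=lambda X:(Rm.T@(X[:2]-o)).round(1)
Z=lambda u,v:(180+u/3.5,120+v/3.5)
for n,a,z in[("cap",(320,342),70),("foot",(320,280),12),("li",(236,261),40),("ri",(406,260),40),("TLjaw",(245,387),40)]: print(n,inv(plane(w,Z(*a),z)))
```

```text
cap [21.7 90.4]
foot [21.4 86. ]
li [ 3.1 98.7]
ri [40.5 98.9]
TLjaw [ 4.4 68.9]
```

Request:
send_rows(
  dp=[
    [0,0,20],
    [-5,-20,40],
    [-20,-50,45],
    [-40,-90,45],
    [-55,-130,45],
  ],
  rot=[
    [0,0,-0.17],
    [0,0,-0.34],
    [0,0,-0.51],
    [0,0,-0.68],
    [0,0,-0.85],
  ],
)

```text
time: 11.05
tool_pos: [570.2, -35.8, 201.5]
tcp_rot: [180.0, 0.0, -36.7]
ft_force: [1.0, -0.9, 0.9]
finger_gap: 43.9
```

Request:
send_rows(
  dp=[
    [-15,-30,0],
    [-30,-67,0],
    [-30,-67,0],
    [-30,-67,0],
    [-30,-67,0],
  ],
  rot=[
    [0,0,-0.17],
    [0,0,-0.34],
    [0,0,-0.51],
    [0,0,-0.68],
    [0,0,-0.865],
  ],
)

```text
time: 11.68
tool_pos: [540.7, -102.1, 201.3]
tcp_rot: [179.9, 0.0, -86.4]
ft_force: [-0.5, 0.1, 0.4]
finger_gap: 44.0
```

Request:
send_rows(
  dp=[
    [0,0,0],
    [0,0,0],
  ],
  rot=[
    [0,0,0],
    [0,0,0],
  ],
)

```text
time: 11.92
tool_pos: [541.1, -101.9, 201.5]
tcp_rot: [180.0, 0.0, -85.8]
ft_force: [0.3, -0.1, -0.7]
finger_gap: 43.9
```

```bash
python3 snap.py wrist w8
```

```text
11.925 [ 541.1 -101.9  201.5] [ 1.7997e+02  1.0000e-02 -8.5760e+01] [ 0.3 -0.1 -0.7]
```

View pics/w8.png

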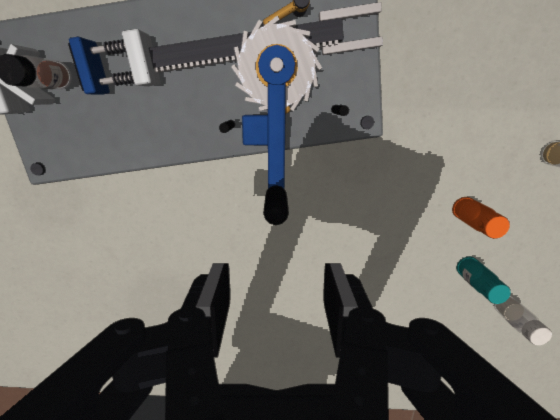

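Run:
```python
from h import *
w=load("w8.npz"); c=np.load("clamp.npz");Rm,o=c["R"],c["o"]; inv=lambda X:(Rm.T@(X[:2]-o)).round(1)
t=load("top0.npz");s=load("side0.npz")
g=w["pixels"][170:240,240:310,::-1]; cv2.imwrite("pics/w8z.png",cv2.resize(g,None,fx=6,fy=6,interpolation=2))
for z in (108,110,112):
  X=plane(w,(275.8,210.5),z); print(X,inv(X))
print(tri(*ray(w,(275.8,210.5)),*ray(s,(230+203/3,160+122/3))),tri(*ray(w,(275.8,210.5)),*ray(t,(220+337/3.8,130+253/3.8))))
for z in (35,45,50): print("axis",inv(plane(w,(277,65),z)))
print("pins@44",inv(plane(w,(227,127),44)),inv(plane(w,(341,110),44)))
```

```text
[ 547.30720548 -101.20459439  108.        ] [-96.9 -85.9]
[ 547.97070827 -101.15828577  110.        ] [-96.2 -86. ]
[ 548.63421106 -101.11197716  112.        ] [-95.5 -86.1]
(array([ 546.86760663, -100.41320769,  109.74365566]), np.float64(2.4560611189828165)) (array([ 545.71948141, -101.3391467 ,  103.21743028]), np.float64(0.047649484671510804))
axis [   0.7 -100.5]
axis [-1.000e-01 -1.004e+02]
axis [  -0.5 -100.3]
pins@44 [-40.8 -53.2] [ -40.4 -147. ]
```

View pics/w8z.png

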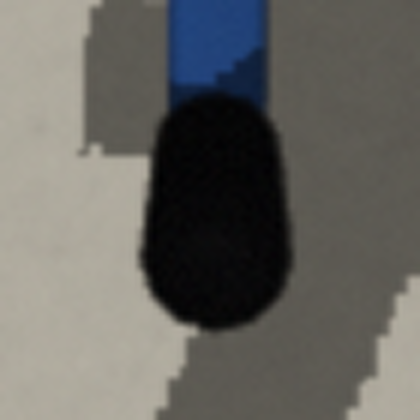

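```bash
cat > arc.py <<'E'
import sys,json
from h import *
c=np.load("clamp.npz");Rm,o=c["R"],c["o"]; AX=o+Rm@[0,-100]; YC=np.degrees(np.arctan2(Rm[1,0],Rm[0,0]))
def pose(q,r=100):
    a=0.7-q; return AX+Rm@(r*np.array([-np.cos(a),np.sin(a)])), YC+180-90-np.degrees(a)*1-180+0
# tool x along driving tangent: clamp dir (-sin a,-cos a)
def yaw(q):
    a=0.7-q; d=Rm@np.array([-np.sin(a),-np.cos(a)]); return np.degrees(np.arctan2(d[1],d[0]))
def show(c0,qs,z):
    dp=[];rot=[]
    for q in qs:
        p=pose(q)[0]; dp.append([round(float(p[0]-c0[0]),1),round(float(p[1]-c0[1]),1),round(z-c0[2],1)]); rot.append([0,0,round(float(np.radians(yaw(q)-c0[3])),3)])
    print("dp",json.dumps(dp),"rot",json.dumps(rot))
    l=[c0[0]+dp[-1][0],c0[1]+dp[-1][1],c0[2]+dp[-1][2],c0[3]+np.degrees(rot[-1][2])]; print("cmd after",np.round(l,2).tolist()); return l
def tang(f,q):
    a=0.7-q; d=Rm@np.array([-np.sin(a),-np.cos(a)]); return float(f[0]*d[0]+f[1]*d[1])
def meas(s):
    v=Rm.T@(s["tool_pos"][:2]-AX); q=0.7-np.arctan2(v[1],-v[0]); return q,np.hypot(*v),s["tcp_rot"][2]-yaw(q),tang(s["ft_force"],q)
E
python3 - <<'E'
from arc import *
from bench import r
print(AX,yaw(.553)); s=r.sense(); c0=[*s["tool_pos"],s["tcp_rot"][2]]; print(c0, meas(s))
show(c0,[.553],88)
E
```

```text
[644.95693589 -94.55001353] -86.25592899204858
[np.float64(541.1722953853323), np.float64(-101.90654645926621), np.float64(201.61384116504868), np.float64(-85.79688591866918)] (np.float64(0.5584179517362109), np.float64(104.04503919541861), np.float64(0.14861730528896544), -0.6756861874784406)
dp [[4.0, 0.8, -113.6]] rot [[0, 0, -0.008]]
cmd after [545.17, -101.11, 88.01, -86.26]
```

Request:
send_rows(
  dp=[
    [4,0.8,-25],
    [4,0.8,-60],
    [4,0.8,-90],
    [4,0.8,-110],
    [4,0.8,-113.6],
  ],
  rot=[
    [0,0,-0.008],
    [0,0,-0.008],
    [0,0,-0.008],
    [0,0,-0.008],
    [0,0,-0.008],
  ],
)

```text
time: 12.6
tool_pos: [544.3, -100.9, 86.7]
tcp_rot: [179.9, 0.1, -86.4]
ft_force: [-0.4, -0.0, 0.3]
finger_gap: 44.2
```

Request:
send_rows(
  dp=[
    [0,0,0],
    [0,0,0],
    [0,0,0],
    [0,0,0],
  ],
  rot=[
    [0,0,0],
    [0,0,0],
    [0,0,0],
    [0,0,0],
  ],
  jaw=20,
  force=20,
)

```text
time: 13.1
tool_pos: [545.7, -101.3, 88.8]
tcp_rot: [-179.9, -0.0, -86.5]
ft_force: [-0.7, -0.1, -0.1]
finger_gap: 19.9
```

```bash
python3 snap.py wrist w9
python3 - <<'E'
from arc import *
from bench import r
s=r.sense(); print(s["tool_pos"],meas(s))
c0=[545.17, -101.11, 88.01, -86.26]
c1=show(c0,[.50,.43,.36,.29,.22],88); show(c1,[.17,.12,.09,.07,.05],88)
E
```

```text
13.1 [ 545.7 -101.3   88.8] [-1.7995e+02 -2.0000e-02 -8.6450e+01] [-0.7 -0.1 -0.1]
[ 545.58169395 -101.24845832   88.6150132 ] (np.float64(0.5549573945131956), np.float64(99.60074232793554), np.float64(-0.31290739071363305), 0.6915792995626958)
dp [[-0.2, 5.3, -0.0], [-0.0, 12.3, -0.0], [0.6, 19.3, -0.0], [1.7, 26.2, -0.0], [3.3, 33.0, -0.0]] rot [[0, 0, -0.053], [0, 0, -0.123], [0, 0, -0.193], [0, 0, -0.263], [0, 0, -0.333]]
cmd after [548.47, -68.11, 88.01, -105.34]
dp [[1.5, 4.8, -0.0], [3.2, 9.5, -0.0], [4.3, 12.3, -0.0], [5.1, 14.1, -0.0], [5.9, 15.9, -0.0]] rot [[0, 0, -0.05], [0, 0, -0.1], [0, 0, -0.13], [0, 0, -0.15], [0, 0, -0.17]]
cmd after [554.37, -52.21, 88.01, -115.08]
```

View pics/w9.png

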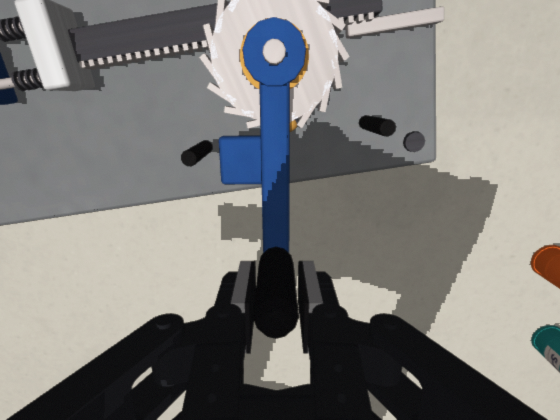

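Request:
send_rows(
  dp=[
    [-0.2,5.3,0],
    [0,12.3,0],
    [0.6,19.3,0],
    [1.7,26.2,0],
    [3.3,33,0],
  ],
  rot=[
    [0,0,-0.053],
    [0,0,-0.123],
    [0,0,-0.193],
    [0,0,-0.263],
    [0,0,-0.333],
  ],
)

```text
time: 13.78
tool_pos: [548.7, -68.3, 88.4]
tcp_rot: [-180.0, -0.0, -105.7]
ft_force: [0.3, -2.2, 1.2]
finger_gap: 20.1
```

Request:
send_rows(
  dp=[
    [1.5,4.8,0],
    [3.2,9.5,0],
    [4.3,12.3,0],
    [5.1,14.1,0],
    [5.9,15.9,0],
  ],
  rot=[
    [0,0,-0.05],
    [0,0,-0.1],
    [0,0,-0.13],
    [0,0,-0.15],
    [0,0,-0.17],
  ],
)

```text
time: 14.4
tool_pos: [554.6, -52.3, 88.3]
tcp_rot: [-180.0, -0.0, -115.3]
ft_force: [-1.5, 0.1, 0.1]
finger_gap: 19.8
```

```bash
python3 snap.py wrist w10
python3 - <<'E'
from arc import *
from bench import r
s=r.sense(); print(s["tool_pos"],meas(s))
c0=[554.37, -52.21, 88.01, -115.08]
c1=show(c0,[.04,.03,.02],88)
E
```

```text
14.4 [554.6 -52.3  88.3] [-179.99   -0.   -115.33] [-1.5  0.1  0.1]
[554.65936233 -52.13847904  88.23920267] (np.float64(0.04854970735183883), np.float64(99.76166622299054), np.float64(-0.22992763754557188), 0.5235434003484621)
dp [[0.4, 0.9, -0.0], [0.9, 1.8, -0.0], [1.3, 2.7, -0.0]] rot [[0, 0, -0.01], [0, 0, -0.02], [0, 0, -0.03]]
cmd after [555.67, -49.51, 88.01, -116.8]
```

View pics/w10.png

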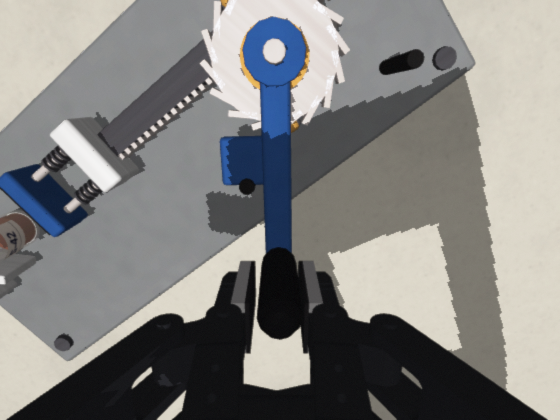

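Request:
send_rows(
  dp=[
    [0.4,0.9,0],
    [0.9,1.8,0],
    [1.3,2.7,0],
    [1.3,2.7,0],
  ],
  rot=[
    [0,0,-0.01],
    [0,0,-0.02],
    [0,0,-0.03],
    [0,0,-0.03],
  ],
)

```text
time: 14.95
tool_pos: [555.9, -49.5, 88.2]
tcp_rot: [-180.0, 0.0, -117.0]
ft_force: [0.3, 0.9, -0.5]
finger_gap: 20.0
```

Run:
```python
from arc import *
from bench import r
s=r.sense(); print(s["tool_pos"],meas(s))
c0=[555.67, -49.51, 88.01, -116.8]
c1=show(c0,[.01,0,-.01,-.01],88)
```

```text
[555.87191795 -49.49189646  88.17072126] (np.float64(0.019386495726917863), np.float64(99.8317300994415), np.float64(-0.1715645189606363), -0.973268154064242)
dp [[0.5, 0.9, -0.0], [0.9, 1.8, -0.0], [1.4, 2.7, -0.0], [1.4, 2.7, -0.0]] rot [[0, 0, -0.01], [0, 0, -0.02], [0, 0, -0.03], [0, 0, -0.03]]
cmd after [557.07, -46.81, 88.01, -118.52]
```

Request:
send_rows(
  dp=[
    [0.5,0.9,0],
    [0.9,1.8,0],
    [0.9,1.8,0],
  ],
  rot=[
    [0,0,-0.01],
    [0,0,-0.02],
    [0,0,-0.02],
  ],
)

```text
time: 15.32
tool_pos: [556.8, -47.7, 88.2]
tcp_rot: [180.0, 0.0, -118.1]
ft_force: [0.2, -0.1, -0.2]
finger_gap: 20.2
```

Run:
```python
from arc import *
from bench import r
s=r.sense(); print(s["tool_pos"],meas(s))
c0=[555.67+.9, -49.51+1.8, 88.01, -116.8-1.146];print(c0)
c=show(c0,[.01,.06,.12,.18,.24],88)
c=show(c,[.30,.36,.42,.48,.54],88)
c=show(c,[.60,.66,.72,.78,.84],88)
c=show(c,[.90,.96,1.02,1.08,1.14],88)
c=show(c,[1.20,1.25,1.29,1.33,1.36],88)
```

```text
[556.77981763 -47.68396631  88.1695351 ] (np.float64(-0.0008744648758648443), np.float64(99.85805209019149), np.float64(-0.15924625368371892), -0.04136666721743941)
[556.5699999999999, -47.71, 88.01, -117.946]
dp [[-0.4, -0.9, -0.0], [-2.6, -5.4, -0.0], [-4.9, -10.9, -0.0], [-6.9, -16.6, -0.0], [-8.6, -22.3, -0.0]] rot [[0, 0, 0.01], [0, 0, 0.06], [0, 0, 0.12], [0, 0, 0.18], [0, 0, 0.24]]
cmd after [547.97, -70.01, 88.01, -104.2]
dp [[-1.3, -5.9, -0.0], [-2.2, -11.8, -0.0], [-2.8, -17.8, -0.0], [-3.0, -23.8, -0.0], [-2.9, -29.8, -0.0]] rot [[0, 0, 0.06], [0, 0, 0.12], [0, 0, 0.18], [0, 0, 0.24], [0, 0, 0.3]]
cmd after [545.07, -99.81, 88.01, -87.01]
dp [[0.5, -6.0, -0.0], [1.4, -11.9, -0.0], [2.6, -17.8, -0.0], [4.1, -23.6, -0.0], [6.0, -29.3, -0.0]] rot [[0, 0, 0.06], [0, 0, 0.12], [0, 0, 0.18], [0, 0, 0.24], [0, 0, 0.3]]
cmd after [551.07, -129.11, 88.01, -69.82]
dp [[2.3, -5.5, -0.0], [4.8, -10.9, -0.0], [7.7, -16.2, -0.0], [10.9, -21.3, -0.0], [14.4, -26.1, -0.0]] rot [[0, 0, 0.06], [0, 0, 0.12], [0, 0, 0.18], [0, 0, 0.24], [0, 0, 0.3]]
cmd after [565.47, -155.21, 88.01, -52.63]
dp [[3.8, -4.7, -0.0], [7.2, -8.4, -0.0], [10.0, -11.2, -0.0], [12.9, -14.0, -0.0], [15.2, -15.9, -0.0]] rot [[0, 0, 0.06], [0, 0, 0.11], [0, 0, 0.15], [0, 0, 0.19], [0, 0, 0.22]]
cmd after [580.67, -171.11, 88.01, -40.02]
```

Request:
send_rows(
  dp=[
    [-0.4,-0.9,0],
    [-2.6,-5.4,0],
    [-4.9,-10.9,0],
    [-6.9,-16.6,0],
    [-8.6,-22.3,0],
  ],
  rot=[
    [0,0,0.01],
    [0,0,0.06],
    [0,0,0.12],
    [0,0,0.18],
    [0,0,0.24],
  ],
)

```text
time: 15.95
tool_pos: [548.2, -70.0, 88.2]
tcp_rot: [-180.0, 0.0, -104.2]
ft_force: [0.7, 1.1, -0.1]
finger_gap: 20.0
```

Request:
send_rows(
  dp=[
    [-1.3,-5.9,0],
    [-2.2,-11.8,0],
    [-2.8,-17.8,0],
    [-3.0,-23.8,0],
    [-2.9,-29.8,0],
  ],
  rot=[
    [0,0,0.06],
    [0,0,0.12],
    [0,0,0.18],
    [0,0,0.24],
    [0,0,0.3],
  ],
)

```text
time: 16.58
tool_pos: [545.3, -99.9, 88.2]
tcp_rot: [-180.0, 0.0, -87.1]
ft_force: [1.2, 0.6, -0.7]
finger_gap: 20.3
```

Request:
send_rows(
  dp=[
    [0.5,-6,0],
    [1.4,-11.9,0],
    [2.6,-17.8,0],
    [4.1,-23.6,0],
    [6,-29.3,0],
  ],
  rot=[
    [0,0,0.06],
    [0,0,0.12],
    [0,0,0.18],
    [0,0,0.24],
    [0,0,0.3],
  ],
)

```text
time: 17.2
tool_pos: [551.2, -129.0, 88.1]
tcp_rot: [-180.0, 0.0, -69.9]
ft_force: [-0.2, 1.9, 0.5]
finger_gap: 20.1
```

Request:
send_rows(
  dp=[
    [2.3,-5.5,0],
    [4.8,-10.9,0],
    [7.7,-16.2,0],
    [10.9,-21.3,0],
    [14.4,-26.1,0],
  ],
  rot=[
    [0,0,0.06],
    [0,0,0.12],
    [0,0,0.18],
    [0,0,0.24],
    [0,0,0.3],
  ],
)

```text
time: 17.82
tool_pos: [565.6, -155.2, 88.1]
tcp_rot: [-180.0, 0.0, -52.7]
ft_force: [-0.6, 1.8, 1.2]
finger_gap: 20.3
```

Request:
send_rows(
  dp=[
    [3.8,-4.7,0],
    [7.2,-8.4,0],
    [10,-11.2,0],
    [12.9,-14,0],
    [15.2,-15.9,0],
  ],
  rot=[
    [0,0,0.06],
    [0,0,0.11],
    [0,0,0.15],
    [0,0,0.19],
    [0,0,0.22],
  ],
)

```text
time: 18.45
tool_pos: [580.7, -171.1, 88.1]
tcp_rot: [180.0, 0.0, -40.1]
ft_force: [-1.0, 0.8, 0.4]
finger_gap: 20.2
```

```bash
python3 snap.py wrist w11;python3 - <<'E'
from arc import *
from bench import r
s=r.sense(); print(s["tool_pos"],meas(s))
for t,f,q in(("a",(0,0),0),): pass
c=[580.67, -171.11, 88.01, -40.02]
for k in ([1.28,1.18,1.08,.98,.88],[.78,.68,.58,.48,.38],[.28,.20,.13,.07,.03],[.01,0,0]): c=show(c,k,88)
E
```

```text
18.45 [ 580.7 -171.1   88.1] [ 1.800e+02  4.000e-02 -4.013e+01] [-1.   0.8  0.4]
[ 580.98629956 -171.39277658   88.13749011] (np.float64(1.3642110980124258), np.float64(99.98526164211086), np.float64(-0.2835906199878053), -0.1747173709701404)
dp [[-5.9, 5.4, -0.0], [-12.7, 12.7, -0.0], [-18.7, 20.7, -0.0], [-23.8, 29.3, -0.0], [-28.1, 38.3, -0.0]] rot [[0, 0, -0.08], [0, 0, -0.18], [0, 0, -0.28], [0, 0, -0.38], [0, 0, -0.48]]
cmd after [552.57, -132.81, 88.01, -67.52]
dp [[-3.4, 9.4, -0.0], [-5.8, 19.1, -0.0], [-7.2, 29.0, -0.0], [-7.6, 39.0, -0.0], [-7.0, 49.0, -0.0]] rot [[0, 0, -0.1], [0, 0, -0.2], [0, 0, -0.3], [0, 0, -0.4], [0, 0, -0.5]]
cmd after [545.57, -83.81, 88.01, -96.17]
dp [[1.5, 9.9, -0.0], [3.5, 17.6, -0.0], [5.7, 24.3, -0.0], [8.0, 29.8, -0.0], [9.7, 33.4, -0.0]] rot [[0, 0, -0.1], [0, 0, -0.18], [0, 0, -0.25], [0, 0, -0.31], [0, 0, -0.35]]
cmd after [555.27, -50.41, 88.01, -116.22]
dp [[0.9, 1.8, -0.0], [1.3, 2.7, -0.0], [1.3, 2.7, -0.0]] rot [[0, 0, -0.02], [0, 0, -0.03], [0, 0, -0.03]]
cmd after [556.57, -47.71, 88.01, -117.94]
```

View pics/w11.png

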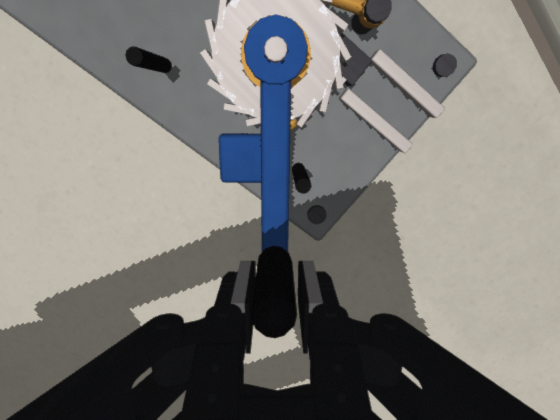

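Request:
send_rows(
  dp=[
    [-5.9,5.4,0],
    [-12.7,12.7,0],
    [-18.7,20.7,0],
    [-23.8,29.3,0],
    [-28.1,38.3,0],
  ],
  rot=[
    [0,0,-0.08],
    [0,0,-0.18],
    [0,0,-0.28],
    [0,0,-0.38],
    [0,0,-0.48],
  ],
)

```text
time: 19.12
tool_pos: [552.7, -132.9, 88.3]
tcp_rot: [-180.0, -0.0, -67.9]
ft_force: [0.7, -1.6, -0.3]
finger_gap: 19.9
```

Request:
send_rows(
  dp=[
    [-3.4,9.4,0],
    [-5.8,19.1,0],
    [-7.2,29,0],
    [-7.6,39,0],
    [-7,49,0],
  ],
  rot=[
    [0,0,-0.1],
    [0,0,-0.2],
    [0,0,-0.3],
    [0,0,-0.4],
    [0,0,-0.5],
  ],
)

```text
time: 19.75
tool_pos: [545.7, -83.8, 88.3]
tcp_rot: [-180.0, -0.0, -96.6]
ft_force: [0.4, -1.3, 0.3]
finger_gap: 19.8
```

Request:
send_rows(
  dp=[
    [1.5,9.9,0],
    [3.5,17.6,0],
    [5.7,24.3,0],
    [8,29.8,0],
    [9.7,33.4,0],
  ],
  rot=[
    [0,0,-0.1],
    [0,0,-0.18],
    [0,0,-0.25],
    [0,0,-0.31],
    [0,0,-0.35],
  ],
)

```text
time: 20.38
tool_pos: [555.5, -50.4, 88.2]
tcp_rot: [-180.0, -0.0, -116.5]
ft_force: [0.4, -0.6, 0.4]
finger_gap: 20.2
```

Request:
send_rows(
  dp=[
    [0.9,1.8,0],
    [1.3,2.7,0],
    [1.3,2.7,0],
  ],
  rot=[
    [0,0,-0.02],
    [0,0,-0.03],
    [0,0,-0.03],
  ],
)

```text
time: 20.75
tool_pos: [556.8, -47.8, 88.2]
tcp_rot: [-180.0, 0.0, -118.1]
ft_force: [0.1, -0.3, -0.1]
finger_gap: 20.6
```

```bash
python3 snap.py wrist w12;python3 - <<'E'
from arc import *
from bench import r
s=r.sense(); print(s["tool_pos"],meas(s))
E
```

```text
20.75 [556.8 -47.8  88.2] [-1.7999e+02  1.0000e-02 -1.1813e+02] [ 0.1 -0.3 -0.1]
[556.75696334 -47.83832993  88.19042085] (np.float64(0.0005987252875838678), np.float64(99.8058943248742), np.float64(-0.2190424473707111), -1.458693582938792)
```

View pics/w12.png

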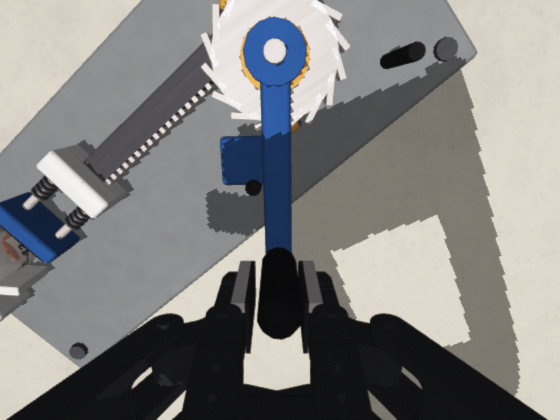

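Run:
```python
from arc import *
inv=lambda X:(Rm.T@(X[:2]-o)).round(1)
a=load("w10.npz");b=load("w12.npz")
for nm,p,l in(("w10",a,((107,192),(64,236))),("w12",b,((99,216),(48,262)))):
    print(nm,[inv(plane(p,u,40)) for u in l])
for n,p in(("a",a),("b",b)): cv2.imwrite(f"pics/j{n}.png",cv2.resize(p["pixels"][120:320,0:160,::-1],None,fx=3,fy=3))
```

```text
w10 [array([ 1.3, 12.7]), array([-1.9, 50.7])]
w12 [array([ 0.6, 26.5]), array([ 1.2, 70.6])]
```

View pics/jb.png

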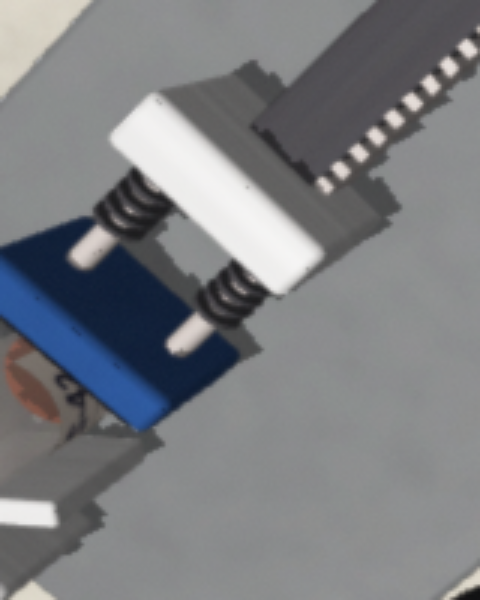

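Request:
send_rows(
  dp=[
    [-0.4,-0.9,0],
    [-2.6,-5.4,0],
    [-4.9,-10.9,0],
    [-6.9,-16.6,0],
    [-8.6,-22.3,0],
  ],
  rot=[
    [0,0,0.01],
    [0,0,0.06],
    [0,0,0.12],
    [0,0,0.18],
    [0,0,0.24],
  ],
)

```text
time: 21.42
tool_pos: [548.2, -70.1, 88.2]
tcp_rot: [-180.0, 0.0, -104.2]
ft_force: [0.7, 1.1, -0.4]
finger_gap: 19.6
```

Request:
send_rows(
  dp=[
    [-1.3,-5.9,0],
    [-2.2,-11.8,0],
    [-2.8,-17.8,0],
    [-3.0,-23.8,0],
    [-2.9,-29.8,0],
  ],
  rot=[
    [0,0,0.06],
    [0,0,0.12],
    [0,0,0.18],
    [0,0,0.24],
    [0,0,0.3],
  ],
)

```text
time: 22.05
tool_pos: [545.3, -99.9, 88.2]
tcp_rot: [-180.0, 0.0, -87.1]
ft_force: [0.4, 0.7, -0.0]
finger_gap: 20.0
```

Request:
send_rows(
  dp=[
    [0.5,-6,0],
    [1.4,-11.9,0],
    [2.6,-17.8,0],
    [4.1,-23.6,0],
    [6,-29.3,0],
  ],
  rot=[
    [0,0,0.06],
    [0,0,0.12],
    [0,0,0.18],
    [0,0,0.24],
    [0,0,0.3],
  ],
)

```text
time: 22.68
tool_pos: [551.2, -129.1, 88.2]
tcp_rot: [-180.0, 0.0, -69.9]
ft_force: [0.4, 2.6, 1.0]
finger_gap: 19.9
```

Request:
send_rows(
  dp=[
    [2.3,-5.5,0],
    [4.8,-10.9,0],
    [7.7,-16.2,0],
  ],
  rot=[
    [0,0,0.06],
    [0,0,0.12],
    [0,0,0.18],
  ],
)

```text
time: 23.05
tool_pos: [558.9, -145.4, 88.2]
tcp_rot: [-180.0, 0.0, -59.6]
ft_force: [-0.9, 1.0, 1.1]
finger_gap: 20.1
```

Run:
```python
from arc import *
from bench import r
s=r.sense(); print(s["tool_pos"],meas(s))
c=[551.07+7.7, -129.11-16.2, 88.01, -69.82+10.313];print(c)
for k in ([1.06,1.10,1.14],[1.18,1.22,1.26],[1.30,1.33,1.36]): c=show(c,k,88)
```

```text
[ 558.91296129 -145.36385709   88.18008225] (np.float64(1.0211005761896206), np.float64(99.92803541295855), np.float64(-0.1200888355935561), -1.3077394806434293)
[558.7700000000001, -145.31, 88.01, -59.50699999999999]
dp [[2.1, -3.4, -0.0], [4.4, -6.7, -0.0], [6.7, -9.9, -0.0]] rot [[0, 0, 0.04], [0, 0, 0.08], [0, 0, 0.12]]
cmd after [565.47, -155.21, 88.01, -52.63]
dp [[2.5, -3.2, -0.0], [5.1, -6.2, -0.0], [7.9, -9.1, -0.0]] rot [[0, 0, 0.04], [0, 0, 0.08], [0, 0, 0.12]]
cmd after [573.37, -164.31, 88.01, -45.76]
dp [[2.8, -2.8, -0.0], [5.0, -4.9, -0.0], [7.3, -6.8, -0.0]] rot [[0, 0, 0.04], [0, 0, 0.07], [0, 0, 0.1]]
cmd after [580.67, -171.11, 88.01, -40.03]
```

Request:
send_rows(
  dp=[
    [2.1,-3.4,0],
    [4.4,-6.7,0],
    [6.7,-9.9,0],
  ],
  rot=[
    [0,0,0.04],
    [0,0,0.08],
    [0,0,0.12],
  ],
)

```text
time: 23.42
tool_pos: [565.5, -155.2, 88.2]
tcp_rot: [-180.0, 0.0, -52.7]
ft_force: [-0.7, 1.6, 1.7]
finger_gap: 20.4
```

Request:
send_rows(
  dp=[
    [2.5,-3.2,0],
    [5.1,-6.2,0],
    [7.9,-9.1,0],
  ],
  rot=[
    [0,0,0.04],
    [0,0,0.08],
    [0,0,0.12],
  ],
)

```text
time: 23.8
tool_pos: [573.2, -164.1, 88.1]
tcp_rot: [180.0, 0.1, -45.8]
ft_force: [-2.7, 2.6, 2.7]
finger_gap: 20.0
```

Request:
send_rows(
  dp=[
    [2.8,-2.8,0],
    [5,-4.9,0],
    [7.3,-6.8,0],
  ],
  rot=[
    [0,0,0.04],
    [0,0,0.07],
    [0,0,0.1],
  ],
)

```text
time: 24.18
tool_pos: [580.7, -171.1, 88.1]
tcp_rot: [180.0, 0.0, -40.1]
ft_force: [-2.5, 2.8, 3.5]
finger_gap: 20.2
```

```bash
python3 snap.py side s13
python3 - <<'E'
from arc import *
from bench import r
s=r.sense(); print(s["tool_pos"],meas(s))
print(tang((-.6,1.8),1.14))
E
```

```text
24.175 [ 580.7 -171.1   88.1] [ 1.800e+02  4.000e-02 -4.013e+01] [-2.5  2.8  3.5]
[ 580.94384324 -171.36879195   88.17561402] (np.float64(1.3637313212377569), np.float64(99.99400356730023), np.float64(-0.24343847955996267), -2.3416214466541225)
-1.7946225003027272
```

Request:
send_rows(
  dp=[
    [-5.9,5.4,0],
    [-12.7,12.7,0],
    [-18.7,20.7,0],
    [-23.8,29.3,0],
    [-28.1,38.3,0],
  ],
  rot=[
    [0,0,-0.08],
    [0,0,-0.18],
    [0,0,-0.28],
    [0,0,-0.38],
    [0,0,-0.48],
  ],
)

```text
time: 24.85
tool_pos: [552.9, -133.2, 88.3]
tcp_rot: [-180.0, -0.1, -67.9]
ft_force: [0.3, -0.3, -0.6]
finger_gap: 19.9
```

Request:
send_rows(
  dp=[
    [-3.4,9.4,0],
    [-5.8,19.1,0],
    [-7.2,29,0],
    [-7.6,39,0],
    [-7,49,0],
  ],
  rot=[
    [0,0,-0.1],
    [0,0,-0.2],
    [0,0,-0.3],
    [0,0,-0.4],
    [0,0,-0.5],
  ],
)

```text
time: 25.48
tool_pos: [545.9, -84.1, 88.3]
tcp_rot: [-180.0, -0.0, -96.6]
ft_force: [-0.0, -1.4, 0.4]
finger_gap: 20.2
```

Request:
send_rows(
  dp=[
    [1.5,9.9,0],
    [3.5,17.6,0],
    [5.7,24.3,0],
    [8,29.8,0],
    [9.7,33.4,0],
  ],
  rot=[
    [0,0,-0.1],
    [0,0,-0.18],
    [0,0,-0.25],
    [0,0,-0.31],
    [0,0,-0.35],
  ],
)

```text
time: 26.1
tool_pos: [555.7, -50.7, 88.2]
tcp_rot: [-180.0, -0.0, -116.5]
ft_force: [-1.3, -0.6, 0.8]
finger_gap: 20.1
```

Request:
send_rows(
  dp=[
    [0.9,1.8,0],
    [1.3,2.7,0],
    [1.3,2.7,0],
  ],
  rot=[
    [0,0,-0.02],
    [0,0,-0.03],
    [0,0,-0.03],
  ],
)

```text
time: 26.48
tool_pos: [556.8, -47.9, 88.2]
tcp_rot: [-180.0, 0.0, -118.1]
ft_force: [-0.5, 0.9, -1.0]
finger_gap: 20.0
```

```bash
python3 snap.py wrist w14;python3 - <<'E'
from arc import *
from bench import r
s=r.sense(); print(s["tool_pos"],meas(s))
c=[556.57, -47.71, 88.01, -117.94]
for k in ([.03,.07,.11],[.15,.19,.23],[.27,.31,.35],[.39,.43,.47],[.50,.53,.56],[.59,.62,.65],[.68,.71,.74],[.77,.80,.83],[.86,.89,.92],[.95,.98,1.01]): c=show(c,k,88)
E
```

```text
26.475 [556.8 -47.9  88.2] [-1.7999e+02  1.0000e-02 -1.1813e+02] [-0.5  0.9 -1. ]
[556.78427019 -47.85062719  88.18644278] (np.float64(0.0005795520939453347), np.float64(99.7760074426504), np.float64(-0.214677966417554), 0.13243908600474652)
dp [[-1.3, -2.7, -0.0], [-3.0, -6.3, -0.0], [-4.6, -10.0, -0.0]] rot [[0, 0, 0.03], [0, 0, 0.07], [0, 0, 0.11]]
cmd after [551.97, -57.71, 88.01, -111.64]
dp [[-1.4, -3.7, -0.0], [-2.6, -7.5, -0.0], [-3.7, -11.4, -0.0]] rot [[0, 0, 0.04], [0, 0, 0.08], [0, 0, 0.12]]
cmd after [548.27, -69.11, 88.01, -104.76]
dp [[-1.0, -3.8, -0.0], [-1.7, -7.8, -0.0], [-2.4, -11.7, -0.0]] rot [[0, 0, 0.04], [0, 0, 0.08], [0, 0, 0.12]]
cmd after [545.87, -80.81, 88.01, -97.89]
dp [[-0.4, -4.0, -0.0], [-0.7, -8.0, -0.0], [-0.9, -12.0, -0.0]] rot [[0, 0, 0.04], [0, 0, 0.08], [0, 0, 0.12]]
cmd after [544.97, -92.81, 88.01, -91.01]
dp [[-0.0, -3.0, -0.0], [0.1, -6.0, -0.0], [0.2, -9.0, -0.0]] rot [[0, 0, 0.03], [0, 0, 0.06], [0, 0, 0.09]]
cmd after [545.17, -101.81, 88.01, -85.85]
dp [[0.3, -3.0, -0.0], [0.7, -5.9, -0.0], [1.1, -8.9, -0.0]] rot [[0, 0, 0.03], [0, 0, 0.06], [0, 0, 0.09]]
cmd after [546.27, -110.71, 88.01, -80.7]
dp [[0.5, -3.0, -0.0], [1.1, -5.9, -0.0], [1.9, -8.8, -0.0]] rot [[0, 0, 0.03], [0, 0, 0.06], [0, 0, 0.09]]
cmd after [548.17, -119.51, 88.01, -75.54]
dp [[0.7, -2.9, -0.0], [1.6, -5.8, -0.0], [2.6, -8.6, -0.0]] rot [[0, 0, 0.03], [0, 0, 0.06], [0, 0, 0.09]]
cmd after [550.77, -128.11, 88.01, -70.38]
dp [[1.0, -2.8, -0.0], [2.2, -5.6, -0.0], [3.4, -8.3, -0.0]] rot [[0, 0, 0.03], [0, 0, 0.06], [0, 0, 0.09]]
cmd after [554.17, -136.41, 88.01, -65.23]
dp [[1.3, -2.7, -0.0], [2.7, -5.4, -0.0], [4.1, -8.0, -0.0]] rot [[0, 0, 0.03], [0, 0, 0.06], [0, 0, 0.09]]
cmd after [558.27, -144.41, 88.01, -60.07]
```

View pics/w14.png

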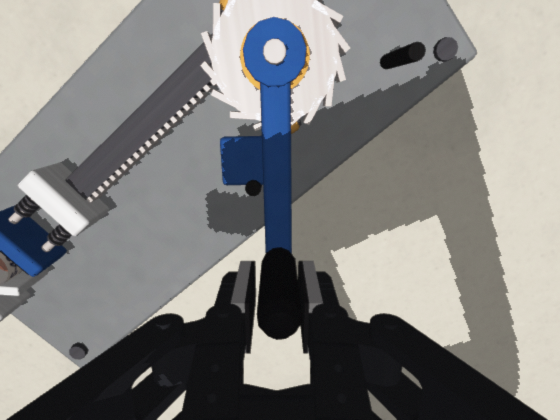

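Request:
send_rows(
  dp=[
    [-1.3,-2.7,0],
    [-3,-6.3,0],
    [-4.6,-10,0],
  ],
  rot=[
    [0,0,0.03],
    [0,0,0.07],
    [0,0,0.11],
  ],
)

```text
time: 26.9
tool_pos: [552.1, -58.0, 88.2]
tcp_rot: [-180.0, 0.0, -111.7]
ft_force: [0.2, -0.6, 0.5]
finger_gap: 19.7
```

Request:
send_rows(
  dp=[
    [-1.4,-3.7,0],
    [-2.6,-7.5,0],
    [-3.7,-11.4,0],
  ],
  rot=[
    [0,0,0.04],
    [0,0,0.08],
    [0,0,0.12],
  ],
)

```text
time: 27.28
tool_pos: [548.5, -68.8, 88.2]
tcp_rot: [-180.0, 0.1, -104.8]
ft_force: [1.4, 3.4, -0.1]
finger_gap: 19.6
```

Request:
send_rows(
  dp=[
    [-1,-3.8,0],
    [-1.7,-7.8,0],
    [-2.4,-11.7,0],
  ],
  rot=[
    [0,0,0.04],
    [0,0,0.08],
    [0,0,0.12],
  ],
)

```text
time: 27.65
tool_pos: [546.1, -80.2, 88.2]
tcp_rot: [-180.0, 0.1, -97.9]
ft_force: [1.1, 5.0, 0.7]
finger_gap: 20.1
```

Request:
send_rows(
  dp=[
    [-0.4,-4,0],
    [-0.7,-8,0],
    [-0.9,-12,0],
  ],
  rot=[
    [0,0,0.04],
    [0,0,0.08],
    [0,0,0.12],
  ],
)

```text
time: 28.02
tool_pos: [545.2, -91.9, 88.2]
tcp_rot: [-180.0, 0.1, -91.0]
ft_force: [0.7, 6.5, 1.0]
finger_gap: 19.9
```

Request:
send_rows(
  dp=[
    [0,-3,0],
    [0.1,-6,0],
    [0.2,-9,0],
  ],
  rot=[
    [0,0,0.03],
    [0,0,0.06],
    [0,0,0.09],
  ],
)

```text
time: 28.4
tool_pos: [545.3, -100.8, 88.2]
tcp_rot: [-180.0, 0.1, -85.9]
ft_force: [0.5, 7.0, 1.3]
finger_gap: 19.9
```

Request:
send_rows(
  dp=[
    [0.3,-3,0],
    [0.7,-5.9,0],
    [1.1,-8.9,0],
  ],
  rot=[
    [0,0,0.03],
    [0,0,0.06],
    [0,0,0.09],
  ],
)

```text
time: 28.78
tool_pos: [546.3, -109.5, 88.2]
tcp_rot: [-180.0, 0.1, -80.7]
ft_force: [-0.6, 7.3, 2.0]
finger_gap: 20.0
```

Request:
send_rows(
  dp=[
    [0.5,-3,0],
    [1.1,-5.9,0],
    [1.9,-8.8,0],
  ],
  rot=[
    [0,0,0.03],
    [0,0,0.06],
    [0,0,0.09],
  ],
)

```text
time: 29.15
tool_pos: [548.0, -118.1, 88.1]
tcp_rot: [180.0, 0.2, -75.6]
ft_force: [-1.6, 8.6, 3.1]
finger_gap: 20.2
```

Request:
send_rows(
  dp=[
    [0.7,-2.9,0],
    [1.6,-5.8,0],
    [2.6,-8.6,0],
  ],
  rot=[
    [0,0,0.03],
    [0,0,0.06],
    [0,0,0.09],
  ],
)

```text
time: 29.52
tool_pos: [550.4, -126.6, 88.1]
tcp_rot: [180.0, 0.2, -70.4]
ft_force: [-2.7, 9.5, 4.0]
finger_gap: 19.9
```

Request:
send_rows(
  dp=[
    [1,-2.8,0],
    [2.2,-5.6,0],
    [3.4,-8.3,0],
  ],
  rot=[
    [0,0,0.03],
    [0,0,0.06],
    [0,0,0.09],
  ],
)

```text
time: 29.9
tool_pos: [553.6, -134.7, 88.1]
tcp_rot: [180.0, 0.2, -65.3]
ft_force: [-3.4, 9.7, 5.6]
finger_gap: 20.0
```

Request:
send_rows(
  dp=[
    [1.3,-2.7,0],
    [2.7,-5.4,0],
  ],
  rot=[
    [0,0,0.03],
    [0,0,0.06],
  ],
)

```text
time: 30.15
tool_pos: [556.2, -140.1, 88.0]
tcp_rot: [180.0, 0.2, -61.8]
ft_force: [-4.8, 8.6, 6.7]
finger_gap: 19.7
```

Run:
```python
from arc import *
from bench import r
s=r.sense(); print(s["tool_pos"],meas(s))
c=[554.17+2.7, -136.41-5.4, 88.01, -65.23+3.438];print(c)
show(c,[1.0,1.02],88)
for k in ([.93,.86,.78,.70,.62],[.54,.46,.38,.30,.22],[.16,.11,.07,.04,.02],[.01,0,0]): c=show(c,k,88)
```

```text
[ 556.17312283 -140.13533098   88.04830411] (np.float64(0.9619967358138956), np.float64(99.80273858024584), np.float64(0.998133193899811), -9.897933093188925)
[556.87, -141.81, 88.01, -61.792]
dp [[0.9, -1.8, -0.0], [1.9, -3.5, -0.0]] rot [[0, 0, 0.02], [0, 0, 0.04]]
cmd after [558.77, -145.31, 88.01, -59.5]
dp [[-2.3, 4.5, -0.0], [-5.1, 10.9, -0.0], [-7.7, 18.4, -0.0], [-9.7, 26.2, -0.0], [-11.0, 34.1, -0.0]] rot [[0, 0, -0.05], [0, 0, -0.12], [0, 0, -0.2], [0, 0, -0.28], [0, 0, -0.36]]
cmd after [545.87, -107.71, 88.01, -82.42]
dp [[-0.8, 7.9, -0.0], [-0.9, 15.9, -0.0], [-0.3, 23.9, -0.0], [0.8, 31.8, -0.0], [2.6, 39.6, -0.0]] rot [[0, 0, -0.08], [0, 0, -0.16], [0, 0, -0.24], [0, 0, -0.32], [0, 0, -0.4]]
cmd after [548.47, -68.11, 88.01, -105.34]
dp [[1.8, 5.7, -0.0], [3.5, 10.4, -0.0], [5.1, 14.1, -0.0], [6.3, 16.8, -0.0], [7.2, 18.6, -0.0]] rot [[0, 0, -0.06], [0, 0, -0.11], [0, 0, -0.15], [0, 0, -0.18], [0, 0, -0.2]]
cmd after [555.67, -49.51, 88.01, -116.8]
dp [[0.5, 0.9, -0.0], [0.9, 1.8, -0.0], [0.9, 1.8, -0.0]] rot [[0, 0, -0.01], [0, 0, -0.02], [0, 0, -0.02]]
cmd after [556.57, -47.71, 88.01, -117.94]
```

Request:
send_rows(
  dp=[
    [0.9,-1.8,0],
    [0.9,-1.8,0],
  ],
  rot=[
    [0,0,0.02],
    [0,0,0.02],
  ],
)

```text
time: 30.4
tool_pos: [557.2, -142.2, 88.0]
tcp_rot: [180.0, 0.2, -60.7]
ft_force: [-4.1, 7.6, 4.5]
finger_gap: 20.3
```

Request:
send_rows(
  dp=[
    [-0.9,1.8,0],
    [-3.2,6.3,0],
  ],
  rot=[
    [0,0,-0.02],
    [0,0,-0.07],
  ],
)

```text
time: 30.65
tool_pos: [554.1, -136.1, 88.1]
tcp_rot: [180.0, 0.2, -64.8]
ft_force: [-3.0, 7.1, 4.6]
finger_gap: 19.7
```

Run:
```python
from arc import *
from bench import r
s=r.sense(); print(s["tool_pos"],meas(s))
c=[554.57,-137.31, 88.01, -61.792-50*.02*1.1459]; c[3]=yaw(.93); print(c)
c=show(c,[.91,.89,],88); show(c,[.87,.85],88)
```

```text
[ 554.05501892 -136.11095792   88.09541974] (np.float64(0.9164842749365641), np.float64(99.9523416772443), np.float64(0.597252603042449), -7.6503288694272955)
[554.57, -137.31, 88.01, np.float64(-64.65542011561656)]
dp [[-0.8, 1.8, -0.0], [-1.6, 3.6, -0.0]] rot [[0, 0, -0.02], [0, 0, -0.04]]
cmd after [552.97, -133.71, 88.01, -66.95]
dp [[-0.8, 1.9, -0.0], [-1.5, 3.7, -0.0]] rot [[0, 0, -0.02], [0, 0, -0.04]]
cmd after [551.47, -130.01, 88.01, -69.24]
```

Request:
send_rows(
  dp=[
    [-0.8,1.8,0],
    [-1.6,3.6,0],
  ],
  rot=[
    [0,0,-0.02],
    [0,0,-0.04],
  ],
)

```text
time: 30.9
tool_pos: [552.4, -132.4, 88.1]
tcp_rot: [180.0, 0.2, -67.1]
ft_force: [-3.4, 7.5, 4.3]
finger_gap: 19.8
```

Request:
send_rows(
  dp=[
    [-0.8,1.9,0],
    [-1.5,3.7,0],
  ],
  rot=[
    [0,0,-0.02],
    [0,0,-0.04],
  ],
)

```text
time: 31.15
tool_pos: [551.0, -128.7, 88.1]
tcp_rot: [180.0, 0.2, -69.4]
ft_force: [-3.0, 6.9, 3.6]
finger_gap: 19.9
```

Run:
```python
from arc import *
c=[551.47, -130.01, 88.01, -69.24]
for k in ([.89,.93,.97],[.99,1.01,1.03],[1.05,1.07],[1.02,.99,.96]): c=show(c,k,88)
```

```text
dp [[1.5, -3.7, -0.0], [3.1, -7.3, -0.0], [4.9, -10.9, -0.0]] rot [[0, 0, 0.04], [0, 0, 0.08], [0, 0, 0.12]]
cmd after [556.37, -140.91, 88.01, -62.36]
dp [[0.9, -1.8, -0.0], [1.9, -3.5, -0.0], [2.9, -5.3, -0.0]] rot [[0, 0, 0.02], [0, 0, 0.04], [0, 0, 0.06]]
cmd after [559.27, -146.21, 88.01, -58.93]
dp [[1.1, -1.7, -0.0], [2.2, -3.3, -0.0]] rot [[0, 0, 0.02], [0, 0, 0.04]]
cmd after [561.47, -149.51, 88.01, -56.63]
dp [[-2.7, 4.2, -0.0], [-4.2, 6.8, -0.0], [-5.6, 9.5, -0.0]] rot [[0, 0, -0.05], [0, 0, -0.08], [0, 0, -0.11]]
cmd after [555.87, -140.01, 88.01, -62.94]
```

Request:
send_rows(
  dp=[
    [1.5,-3.7,0],
    [3.1,-7.3,0],
    [4.9,-10.9,0],
  ],
  rot=[
    [0,0,0.04],
    [0,0,0.08],
    [0,0,0.12],
  ],
)

```text
time: 31.52
tool_pos: [555.7, -139.2, 88.0]
tcp_rot: [180.0, 0.2, -62.4]
ft_force: [-4.3, 8.4, 6.0]
finger_gap: 19.9
```

Request:
send_rows(
  dp=[
    [0.9,-1.8,0],
    [1.9,-3.5,0],
    [2.9,-5.3,0],
  ],
  rot=[
    [0,0,0.02],
    [0,0,0.04],
    [0,0,0.06],
  ],
)

```text
time: 31.9
tool_pos: [558.6, -144.7, 88.1]
tcp_rot: [180.0, 0.2, -59.0]
ft_force: [-5.3, 9.8, 6.1]
finger_gap: 19.9
```

```bash
python3 snap.py wrist w15
python3 - <<'E'
from arc import *
from bench import r
s=r.sense(); print(s["tool_pos"],meas(s))
E
```

```text
31.9 [ 558.6 -144.7   88.1] [179.99   0.21 -58.98] [-5.3  9.8  6.1]
[ 558.64046789 -144.80006792   88.05878131] (np.float64(1.0148527081917524), np.float64(99.87792856227475), np.float64(0.8726996337489084), -10.119446667854193)
```

View pics/w15.png

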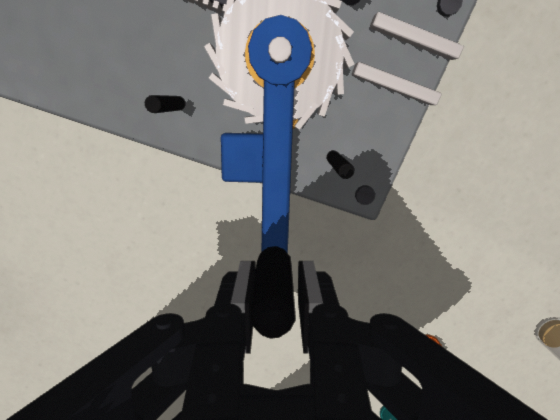

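Request:
send_rows(
  dp=[
    [-1.0,1.7,0],
    [-2,3.5,0],
    [-3.4,6.2,0],
  ],
  rot=[
    [0,0,-0.02],
    [0,0,-0.04],
    [0,0,-0.07],
  ],
)

```text
time: 32.33
tool_pos: [555.5, -139.3, 88.1]
tcp_rot: [180.0, 0.1, -63.1]
ft_force: [-0.9, 2.6, 3.2]
finger_gap: 20.1
```

Request:
send_rows(
  dp=[
    [-0.9,1.8,0],
    [-1.6,3.6,0],
    [-2.4,5.5,0],
  ],
  rot=[
    [0,0,-0.02],
    [0,0,-0.04],
    [0,0,-0.06],
  ],
)

```text
time: 32.7
tool_pos: [553.6, -134.8, 88.2]
tcp_rot: [180.0, -0.0, -66.6]
ft_force: [-0.5, 1.0, 0.6]
finger_gap: 19.9
```

```bash
python3 snap.py wrist w16
python3 - <<'E'
from arc import *
from bench import r
s=r.sense(); print(s["tool_pos"],meas(s))
for n in ("w14","w12","w10","w16"):
    w=load(n+".npz"); 
    d=Rm.T@(w["world_from_camera"][:2,3]-o); print(n,d)
E
```

```text
32.7 [ 553.6 -134.8   88.2] [ 1.800e+02 -2.000e-02 -6.664e+01] [-0.5  1.   0.6]
[ 553.57122307 -134.57451884   88.15346041] (np.float64(0.9004612960733807), np.float64(99.76627452899969), np.float64(-0.34500148728450597), -2.2449061999625)
w14 [-15.44597001 -87.92389264]
w12 [-15.47571711 -87.88922364]
w10 [-16.0795181  -88.77061782]
w16 [ -19.25937259 -104.3276351 ]
```

Run:
```python
from arc import *
c=[553.47,-134.51,88.01,-66.38]
for k in ([.84,.76,.68,.60,.52],[.44,.36,.28,.21,.15],[.10,.06,.03,.01,0.0],[-.01,-.02]): c=show(c,k,88)
```

```text
dp [[-2.4, 5.4, -0.0], [-4.8, 13.1, -0.0], [-6.7, 20.8, -0.0], [-7.9, 28.7, -0.0], [-8.5, 36.7, -0.0]] rot [[0, 0, -0.06], [0, 0, -0.14], [0, 0, -0.22], [0, 0, -0.3], [0, 0, -0.38]]
cmd after [544.97, -97.81, 88.01, -88.15]
dp [[0.1, 8.0, -0.0], [0.8, 16.0, -0.0], [2.1, 23.9, -0.0], [3.8, 30.7, -0.0], [5.6, 36.4, -0.0]] rot [[0, 0, -0.08], [0, 0, -0.16], [0, 0, -0.24], [0, 0, -0.31], [0, 0, -0.37]]
cmd after [550.57, -61.41, 88.01, -109.35]
dp [[1.8, 4.7, -0.0], [3.4, 8.3, -0.0], [4.7, 11.0, -0.0], [5.6, 12.8, -0.0], [6.0, 13.7, -0.0]] rot [[0, 0, -0.05], [0, 0, -0.09], [0, 0, -0.12], [0, 0, -0.14], [0, 0, -0.15]]
cmd after [556.57, -47.71, 88.01, -117.95]
dp [[0.5, 0.9, -0.0], [1.0, 1.8, -0.0]] rot [[0, 0, -0.01], [0, 0, -0.02]]
cmd after [557.57, -45.91, 88.01, -119.09]
```

Request:
send_rows(
  dp=[
    [-2.4,5.4,0],
    [-4.8,13.1,0],
    [-6.7,20.8,0],
    [-7.9,28.7,0],
    [-8.5,36.7,0],
  ],
  rot=[
    [0,0,-0.06],
    [0,0,-0.14],
    [0,0,-0.22],
    [0,0,-0.3],
    [0,0,-0.38],
  ],
)

```text
time: 33.38
tool_pos: [545.3, -98.4, 88.2]
tcp_rot: [-180.0, -0.1, -88.5]
ft_force: [-0.1, -1.2, 0.5]
finger_gap: 19.8
```

Request:
send_rows(
  dp=[
    [0.1,8,0],
    [0.8,16,0],
    [2.1,23.9,0],
    [3.8,30.7,0],
    [5.6,36.4,0],
  ],
  rot=[
    [0,0,-0.08],
    [0,0,-0.16],
    [0,0,-0.24],
    [0,0,-0.31],
    [0,0,-0.37],
  ],
)

```text
time: 34.0
tool_pos: [551.0, -61.9, 88.3]
tcp_rot: [-180.0, -0.0, -109.7]
ft_force: [-0.8, -0.7, -0.1]
finger_gap: 19.9
```

Request:
send_rows(
  dp=[
    [1.8,4.7,0],
    [3.4,8.3,0],
    [4.7,11,0],
    [5.6,12.8,0],
    [6,13.7,0],
  ],
  rot=[
    [0,0,-0.05],
    [0,0,-0.09],
    [0,0,-0.12],
    [0,0,-0.14],
    [0,0,-0.15],
  ],
)

```text
time: 34.62
tool_pos: [556.9, -47.9, 88.2]
tcp_rot: [-180.0, -0.0, -118.2]
ft_force: [-0.6, -0.9, 0.1]
finger_gap: 20.0
```

```bash
python3 snap.py wrist w17
python3 - <<'E'
from arc import *
from bench import r
s=r.sense(); print(s["tool_pos"],meas(s))
E
```

```text
34.625 [556.9 -47.9  88.2] [-179.98   -0.   -118.17] [-0.6 -0.9  0.1]
[556.87139744 -47.82162595  88.24810446] (np.float64(-8.643999422397464e-05), np.float64(99.71260847468758), np.float64(-0.24330990103371164), 0.3957440851545112)
```

View pics/w17.png

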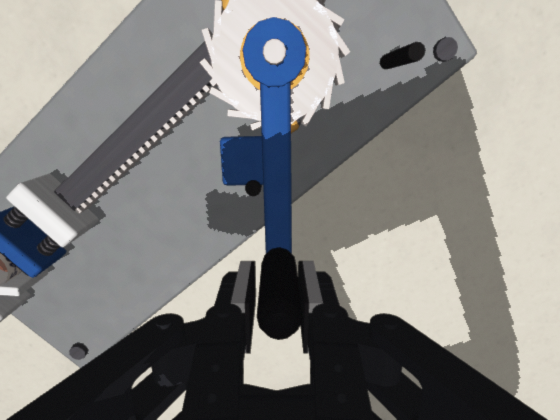

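Request:
send_rows(
  dp=[
    [0.2,0.5,0],
    [0.5,0.9,0],
    [0.7,1.4,0],
  ],
  rot=[
    [0,0,-0.005],
    [0,0,-0.01],
    [0,0,-0.015],
  ],
)

```text
time: 35.05
tool_pos: [557.5, -46.4, 88.2]
tcp_rot: [-180.0, 0.0, -119.0]
ft_force: [0.6, 0.4, -0.2]
finger_gap: 20.1
```

Request:
send_rows(
  dp=[
    [0.2,0.5,0],
    [0.5,0.9,0],
    [0.5,0.9,0],
  ],
  rot=[
    [0,0,-0.005],
    [0,0,-0.01],
    [0,0,-0.01],
  ],
)

```text
time: 35.42
tool_pos: [557.8, -45.8, 88.2]
tcp_rot: [180.0, -0.0, -119.6]
ft_force: [-1.4, -3.8, 0.1]
finger_gap: 20.2
```

Request:
send_rows(
  dp=[
    [-0.5,-1.1,0],
    [-0.6,-1.3,0],
    [-0.6,-1.3,0],
  ],
  rot=[
    [0,0,0.01],
    [0,0,0.01],
    [0,0,0.01],
  ],
)

```text
time: 35.8
tool_pos: [557.4, -46.6, 88.1]
tcp_rot: [180.0, 0.0, -119.0]
ft_force: [-0.4, -0.3, 0.5]
finger_gap: 19.6
```

Request:
send_rows(
  dp=[
    [0,0,0],
    [0,0,0],
    [0,0,0],
    [0,0,0],
  ],
  rot=[
    [0,0,0],
    [0,0,0],
    [0,0,0],
    [0,0,0],
  ],
  jaw=44,
)

```text
time: 36.3
tool_pos: [557.4, -46.8, 88.2]
tcp_rot: [-180.0, 0.0, -119.0]
ft_force: [-0.4, -1.2, 0.2]
finger_gap: 43.7
```

Request:
send_rows(
  dp=[
    [0,0,15],
    [0,0,45],
    [0,0,85],
    [0,0,120],
    [0,0,130],
  ],
  rot=[
    [0,0,0],
    [0,0,0],
    [0,0,0],
    [0,0,0],
    [0,0,0],
  ],
)

```text
time: 36.92
tool_pos: [559.0, -47.1, 222.5]
tcp_rot: [-179.7, 0.1, -119.0]
ft_force: [0.4, 0.5, -0.2]
finger_gap: 43.8
```

Request:
send_rows(
  dp=[
    [-20,-20,10],
    [-60,-60,20],
    [-90,-90,20],
    [-90,-90,20],
  ],
  rot=[
    [0,0,0],
    [0,0,0],
    [0,0,0],
    [0,0,0],
  ],
)

```text
time: 37.42
tool_pos: [465.6, -138.4, 237.9]
tcp_rot: [180.0, -0.0, -119.2]
ft_force: [0.9, 0.6, 0.1]
finger_gap: 44.1
```

```bash
python3 snap.py wrist w18;python3 snap.py top t18;python3 snap.py side s18
python3 - <<'E'
from h import *
s=load("s18.npz");b=s["pixels"][150:350,220:420,::-1]; cv2.imwrite("pics/s18z.png",cv2.resize(b,None,fx=3,fy=3,interpolation=2))
s=load("t18.npz");b=s["pixels"][130:260,220:430,::-1]; cv2.imwrite("pics/t18z.png",cv2.resize(b,None,fx=3.8,fy=3.8,interpolation=2))
E
```

```text
37.425 [ 465.6 -138.4  237.9] [ 1.7997e+02 -4.0000e-02 -1.1919e+02] [0.9 0.6 0.1]
37.475 [ 466.5 -137.5  237.8] [ 1.7998e+02  1.0000e-02 -1.1914e+02] [0.5 0.3 0.1]
37.525 [ 467.1 -136.9  237.9] [ 1.7998e+02  2.0000e-02 -1.1908e+02] [-0.2  0.4  0.8]
```

View pics/w18.png

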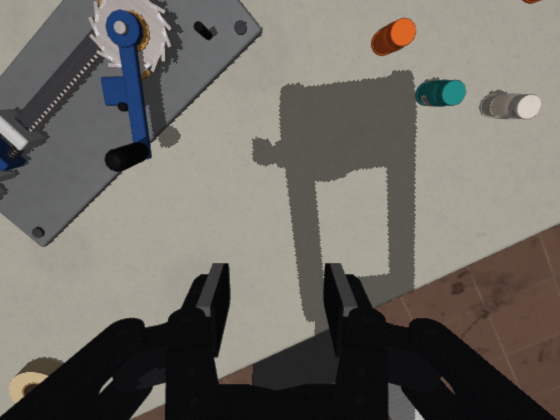

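View pics/s18z.png

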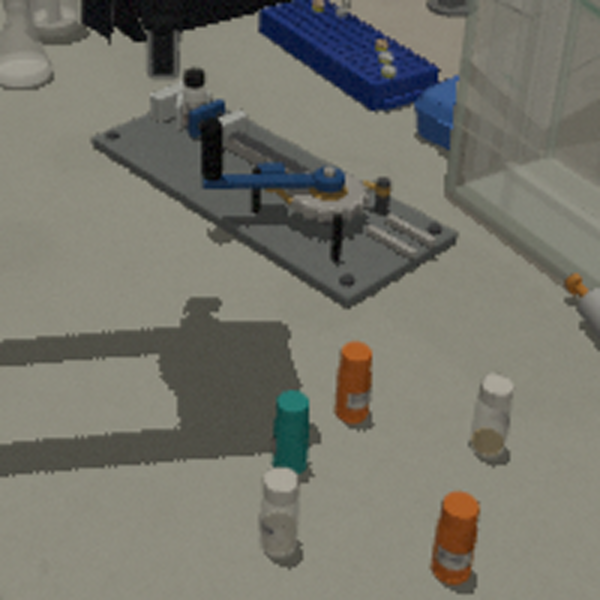

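View pics/t18z.png

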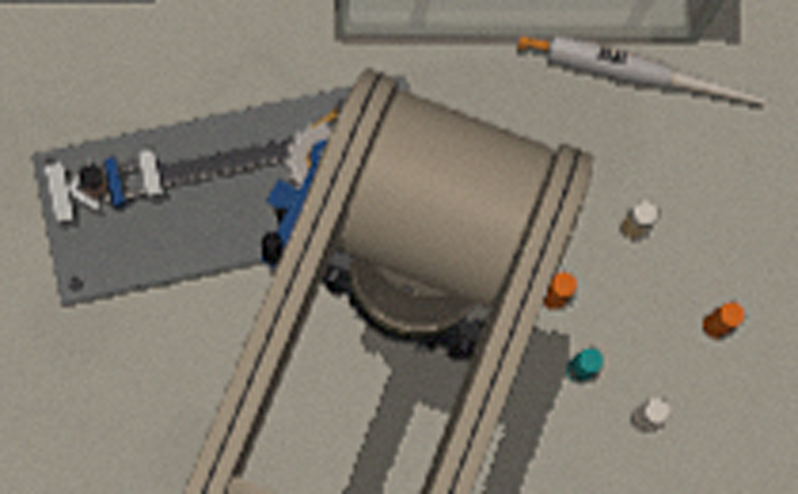

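```bash
python3 -c "
from bench import job
print(job.hand_in())"
```

```text
the job is handed in; nothing more can be done
None
```

The vial with the black cap stands upright on the clamp bed, pressed into the V jaw. The lever is back at its left rest pin, and the job is handed in at about 37.5 s.

- **Driving:** I set the vial down about 11 mm short of the seat and let go. I then swung the lever through three strokes, about 8 notches. The last notch took about 10 to 11 N at the grip, so it ran slightly over your 10 N stop.
- **One retry:** on the third stroke the last notch had not latched when I first started back. I drove a little further until the load came off the lever on the way back.
- **Press on the vial:** I estimate 50 to 65 N, worked out from the lever force and from how far the springs closed in the pictures (about 10 mm). It was not measured directly.
- **Lever:** I eased it onto the left pin with about 4 N, then backed off and opened the gripper before leaving.
- **Last pictures:** they show the vial upright between the jaws, the lever at its pin, and both white vials and the orange and turquoise ones where they were. The flask also looked untouched, but it was only partly in view. The arm is clear of everything.
- **Disagreements:** in the wrist camera the vial's cap and foot centres differed by 4 to 5 mm, which I took for camera error because the side view shows it upright. My lever-angle estimate was also a few hundredths of a radian off the notch angles given.

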